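# Pack the forming set into its carrying rack

### The arm

A 6-joint arm with a two-finger parallel gripper is mounted at the origin on the work surface. World frame = base frame: x ahead of the robot, y to its left, z up, the work surface at z = 0. Lengths are in m, angles in degrees, forces in N, time in s.
With the tool pointing down it reaches from about 0.225 to 0.725 m from the base axis. Payload 3.1 kg.
Tool frame: the origin (TCP) lies between the finger pads; the fingertips stand 8 mm ahead of it and the grasp point (between the pads) lies 11 mm behind it (env.tcp_to_tips is the distance from the TCP to the fingertips, in m); z points along the fingers, y is the line along which they close (so a half turn about z gives the same grasp; the last joint's range is limited). The gripper opens to 85 mm and grips with 20 to 120 N. Pads are 22 mm wide; open, the fingers measure 114 mm over their backs; the gripper's body (76 mm by 85 mm) begins 54 mm behind the grasp point. The pads swing forward as they close: fully open they stand 13 mm farther back than shut.
Start: joints at [69.569, 2.75, 5.684, 92.934, 0, 82.678], TCP at [0.119, 0.511, 0.239] pointing down, gripper open.
Joint ranges: [-166.93, 166.93], [-56.73, 111.36], [-69.38, 81.34], [-121.58, 131.49], [-85.45, 84.26], [-180, 180]. Speed limits (degrees/s): [159.86, 159.86, 180, 180, 180, 180].

### API

Orientations are given as a 3x3 rotation matrix whose columns are the frame's x, y, z axes.
In Python, from workcell import env gives the robot as it stands.
- The arm moves only by the tool send_rows, never from a script. Its argument "motion" is a list of rows, each a list of 5 numbers: the shift along the tool's x, y, z scaled (see below), then the turn about the tool's z scaled (see below), then the opening, from 0 (shut) to 1 (fully open). In form: [[tx, ty, tz, spin, gripper], ...]. A call has 1 to 8 rows; each row is the pose to reach, as a shift and turn from the pose commanded when the call began, along the tool's axes at that moment; what a row does not reach only later rows make up. The controller multiplies each number of a shift by 0.8 m and each number of a turn by pi/2 rad. A row lasts 1/8 s, in which the tool goes at most 62.5 mm and 10.7 degrees, less where a joint would pass 70% of its speed; a pose out of reach is approached as far as the arm can. A call with a number of a shift or a turn outside -1 to 1 is refused whole. A call with a gripper value outside its range is refused whole. The fingers move at their own pace and stop on an object; the grip force is fixed at half the most. Time passes only in rows, so rows that repeat a pose let the fingers close. It gives the time, the measured TCP pose, the force, the opening and the grip force at its end, in the units of the state.
- env.state(): the state, without advancing time (a new reading comes with each control period).
- env.camera(name): name is "scene" or "top"; returns the picture (384x512x3 uint8, red, green, blue); there is no depth.
- env.get_calibration(name): a dict with "mtx" (3x3 intrinsics, pixels), "distortion" ([k1, k2, p1, p2, k3] as OpenCV has them; the pictures are not rectified), "R" (3x3) and "t" (3): a world point X has camera coordinates R X + t. Camera axes: x right, y down, z forward; pixel columns grow to the right and rows downward; lengths in m; the calibration is good to about 2 mm. A picture is of the moment at which its call begins. get_calibration takes no time and is no camera call.
- env.job_done(): hands the job in; it is judged then, once.
The state is a dict: "time_s": time; "q": joint angles; "qd": joint speeds; "effort": joint torques, N m; "eef_pos": TCP position; "orientation": TCP orientation; "contact_force": force on the tool from outside, world axes, zero at the start; "ft_torque": the same for the moment, N m; "finger_gap": finger opening in m; "grip_force": force on a finger pad.
Only numpy, scipy, OpenCV 4.12 (cv2) and the standard library are available. Lean on these libraries where they do the work, as an engineer would, in place of code of your own. Each camera call takes 0.05 s, during which the arm holds its last target. There are 200 camera calls.

### The job

Pack the case-forming set on the bench into its carrying rack: lay the thick dark base block flat in the pocket first, then every pale spacer board that is out, stacked squarely on it, and last the dark cover plate with its raised disc upward. Then swing the retaining bar over the stack until it rests fully in its catch, and only after that slide the lock bolt home to its end stop through the staple. Leave everything at rest and do not knock over the glue jar or the tin.

Things in the scene. Friction and masses are not known exactly. Their poses are not given: they have to be found in the camera images.
- rack: The carrying rack, fixed to the bench: a dark base plate 290 mm long, 6 mm thick, with a pocket between four aluminium corners (wall tops 78 mm high). Origin: on the bench under the pocket centre; x along the pocket, away from the robot, towards the bar's hinge; y towards the bolt tower; z up. The grey tower, 100 mm high, stands at x -71 to -93, y +45 to +131 mm.
- pocket (a point): Centre of the pocket's floor, 6 mm above the bench; axes as rack. The pocket is 115 mm (x) by 55 mm (y) inside; 8 mm end walls close both ends (x); on each long side only the last 11 mm at either corner are walled (7.5 mm thick), leaving a 92 mm wide gap for fingers. Catch post with an upright staple loop, 122 mm high, at x = -82 mm, y = 0.
- base_block: Base block of the set: dark wood, 110 x 50 x 20 mm, about 160 g, plain faces. Origin: centre of its underside; x along its length, z up.
- spacer0: Plywood spacer board, 110 x 50 x 12 mm, about 80 g, plain pale plywood with two dark dots on its upper face (either face may be up). Origin: centre of its underside; x along its 110 mm length, z up. Between two and four of the four spacers are out; the others are absent (None).
- spacer1: Plywood spacer board, 110 x 50 x 12 mm, about 80 g, plain pale plywood with two dark dots on its upper face (either face may be up). Origin: centre of its underside; x along its 110 mm length, z up. Between two and four of the four spacers are out; the others are absent (None).
- spacer2: Plywood spacer board, 110 x 50 x 12 mm, about 80 g, plain pale plywood with two dark dots on its upper face (either face may be up). Origin: centre of its underside; x along its 110 mm length, z up. Between two and four of the four spacers are out; the others are absent (None).
- spacer3: Plywood spacer board, 110 x 50 x 12 mm, about 80 g, plain pale plywood with two dark dots on its upper face (either face may be up). Origin: centre of its underside; x along its 110 mm length, z up. Between two and four of the four spacers are out; the others are absent (None).
- cover: Cover plate: dark wood, 110 x 50 x 10 mm, with a raised round disc 38 mm across and 5 mm high in the middle of its upper face; about 120 g. Origin: centre of its underside; x along its length, z up (disc side).
- bar (a joint): Angle of the steel retaining bar (rad): 0 = closed, level over the pocket, its slot over the staple, resting in the catch (a stop); grows as the free end swings up and away from the robot; 1.57 = upright, stop at 1.95. Starts open, 1.68 to 1.85. The hinge is stiff (0.22 N m friction): it stays where left. Bar 22 mm wide, 8 mm thick, underside 94 mm above the bench when closed.
- bar_grip (a point): Middle of the black grip tab at the bar's free end, 203 mm from the hinge axis; the tab is 48 mm long along the bar, 14 mm wide (along the rack's y) and 10 mm thick. When closed it is at rack x = -117 mm, 98 mm above the bench.
- bar_hinge (a point): Point on the bar's hinge axis, above the rack's hinge post, 98 mm above the bench; the axis is the rack's y.
- bolt (a joint): Travel of the lock bolt (m): 0 = drawn fully back, 0.055 = home at its end stop, its rod through the staple over the closed bar. It starts between 0 and 0.018 and moves towards the rack's -y (from the tower towards the staple). Friction 2 N; it stays where it is left.
- bolt_knob (a point): Point on the axis of the bolt's upright black knob, 140 mm above the bench and 15 mm below the knob's top; the knob is 18 mm in diameter and 42 mm tall (113 to 155 mm above the bench). Its 10 mm rod, 109 mm above the bench, points from it towards the staple.
- tin: Bystander: a closed metal tin, 60 mm in diameter, 55 mm high, standing among the set's parts. Origin: centre of its underside; z up.
- glue_jar: Bystander: a glass glue jar, 72 mm in diameter and 85 mm high, at the right of the parts. Origin: centre of its underside; z up.
Not all that is in view belongs to the job. What is shaped like the spacer1 but turquoise is not meant. Leave any orange look-alike of the cover alone.

How it is judged (in metres and radians):
On the way, in this order (a step that is already met when the one before it is completed fails the run):
1. the base block lies flat and square on the pocket's floor, the bar still open (horizontal distance between base_block and pocket below 0.006 m and z of base_block in the frame of pocket between -0.004 and 0.024 m and angle between the x axis of base_block and the x axis of rack, either way round below 0.08 rad and angle between the z axis of base_block and the z axis of rack, either way round below 0.05 rad and linear speed of base_block below 0.02 m/s and value of joint bar above 0.5 rad), for 0.2 s.
2. all spacers that are out lie flat and square in the pocket on the base block (horizontal distance between each of base_block, spacer0, spacer1, spacer2, spacer3 and pocket below 0.006 m and z of base_block in the frame of pocket between -0.004 and 0.024 m and angle between the x axis of each of base_block, spacer0, spacer1, spacer2, spacer3 and the x axis of rack, either way round below 0.08 rad and angle between the z axis of each of base_block, spacer0, spacer1, spacer2, spacer3 and the z axis of rack, either way round below 0.05 rad and linear speed of each of base_block, spacer0, spacer1, spacer2, spacer3 below 0.02 m/s and z of spacer0 in the frame of pocket between 0.016 and 0.082 m and z of spacer1 in the frame of pocket between 0.016 and 0.082 m and z of spacer2 in the frame of pocket between 0.016 and 0.082 m and z of spacer3 in the frame of pocket between 0.016 and 0.082 m), for 0.2 s.
3. the cover plate lies flat on top of the stack, disc up (all of step 2 and horizontal distance between cover and pocket below 0.006 m and z of cover in the frame of pocket between 0.04 and 0.085 m and angle between the x axis of cover and the x axis of rack, either way round below 0.08 rad and angle between cover's own z axis and vertical below 0.05 rad and linear speed of cover below 0.02 m/s and z of each of spacer0, spacer1, spacer2, spacer3 in the frame of cover below 0.003 m), for 0.2 s.
4. the retaining bar is swung closed and rests in its catch over the packed stack (all of step 3 and value of joint bar below 0.06 rad), for 0.2 s.
5. the lock bolt is slid home to its end stop (value of joint bar below 0.06 rad and value of joint bolt above 0.0515 m), for 0.2 s.
At the end, for the whole second after the job is handed in: Base block, all present spacers and the cover plate (top, disc up) lie at rest in the pocket, each within 6 mm of its centre, turned less than 0.08 rad from the rack's length and flat within 0.05 rad; the bar is closed (under 0.06 rad) and the bolt is home (over 51.5 mm of its 55 mm travel) (all of step 3 and all of step 5); the robot touches nothing.
It fails at once if the glue jar is knocked over (angle between glue_jar's own z axis and vertical above 0.6 rad).
It fails at once if the tin is knocked over (angle between tin's own z axis and vertical above 0.6 rad).
Of spacer0, spacer1, spacer2, spacer3 only 2 to 4 are there at a start; the rules pass over those that are not, and their reading is None.
At some moment in a run one of base_block, spacer0, spacer1, spacer2, spacer3, cover may be knocked a few centimetres aside while the robot is not near it.
Once in a run the grip may slacken for a moment while it holds something.
It also fails if it takes over 210 s, if anything falls off the work surface, if the arm or the gripper's body presses on something with over 40 N, if the wrist force passes 120 N, or if a joint passes its speed limit or range.

## Working session

There is one attempt and no reset: what is moved stays moved. The work goes in short steps, Python scripts to look and compute and a tool call to move; the robot and the scene stay as the last step left them, time stands still between calls to the robot, and variables do not carry over. Pictures are saved under pics/ and viewed, at most 14 in all, crops included, and the job is handed in when it is done.

Besides the shell and the picture viewer there is one more tool, called after ">>>" as name(argument=value, ...), one argument or row to a line, values as JSON. send_rows: Moves the arm, as the interface text tells. Its arguments: {"type":"object","properties":{"motion":{"type":"array","items":{"type":"array","items":{"type":"number"}}}},"required":["motion"]}

```bash
mkdir -p pics; ls; python3 - <<'E'
from workcell import env
import cv2
for n in("scene","top"):
    im=env.camera(n); cv2.imwrite(f"pics/{n}0.png",cv2.cvtColor(im,cv2.COLOR_RGB2BGR))
    c=env.get_calibration(n); print(n,c)
print(env.state())
E
```

```text
pics
scene {'mtx': array([[349.08000833,   0.        , 257.17534832],
       [  0.        , 349.08000833, 188.01597114],
       [  0.        ,   0.        ,   1.        ]]), 'distortion': array([-0.05480679,  0.        ,  0.        ,  0.        ,  0.        ]), 'R': array([[ 0.84641067,  0.53246831,  0.00815373],
       [ 0.28888358, -0.44623856, -0.84700497],
       [-0.44736479,  0.71926952, -0.53152243]]), 't': array([-0.37981457, -0.06194244,  1.47259315])}
top {'mtx': array([[497.68681994,   0.        , 251.44728514],
       [  0.        , 497.68681994, 183.08163362],
       [  0.        ,   0.        ,   1.        ]]), 'distortion': array([-0.1977389,  0.       ,  0.       ,  0.       ,  0.       ]), 'R': array([[ 0.02018615, -0.9996636 ,  0.01628507],
       [-0.98602586, -0.02259956, -0.1650523 ],
       [ 0.16536482, -0.01272573, -0.98615036]]), 't': array([-0.03375418,  0.46202998,  1.68147096])}
{'time_s': 0.1, 'q': array([6.95690205e+01, 2.78769745e+00, 5.60051173e+00, 9.29340511e+01,
       5.19597965e-04, 8.26773686e+01]), 'qd': array([-0.01555029, -0.12115244,  0.19882197,  0.04429537, -0.0802909 ,
       -0.01611822]), 'effort': array([ 2.87440082e-03, -3.39847970e+01,  3.20936716e+01,  1.57850515e-02,
       -1.39130916e-04,  4.03491043e-06]), 'eef_pos': array([0.11888853, 0.51080861, 0.23824216]), 'orientation': array([[-9.73942827e-01,  2.26792440e-01, -7.47141829e-04],
       [ 2.26793499e-01,  9.73940855e-01, -1.97970490e-03],
       [ 2.78689848e-04, -2.09756630e-03, -9.99997761e-01]]), 'contact_force': array([-0.14794866,  0.35674288, -0.15056595]), 'ft_torque': array([-0.01144001,  0.02331037,  0.0005782 ]), 'grip_force': 0.0, 'finger_gap': 0.08570000181463189}
```

View pics/scene0.png

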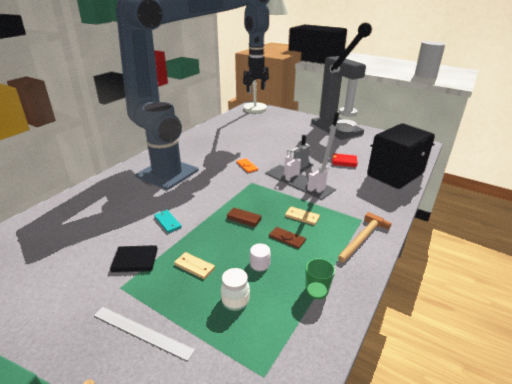

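View pics/top0.png

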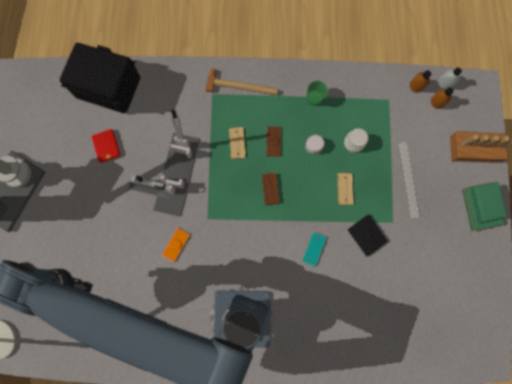

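```bash
python3 - <<'E'
import cv2
a=cv2.imread("pics/top0.png")[95:235,115:215]; b=cv2.imread("pics/scene0.png")[105:205,250:365]
cv2.imwrite("pics/c1.png",cv2.resize(a,None,fx=4.2,fy=4.2,interpolation=cv2.INTER_CUBIC))
cv2.imwrite("pics/c2.png",cv2.resize(b,None,fx=6,fy=6,interpolation=cv2.INTER_CUBIC))
E
```

```text
(no output)
```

View pics/c1.png

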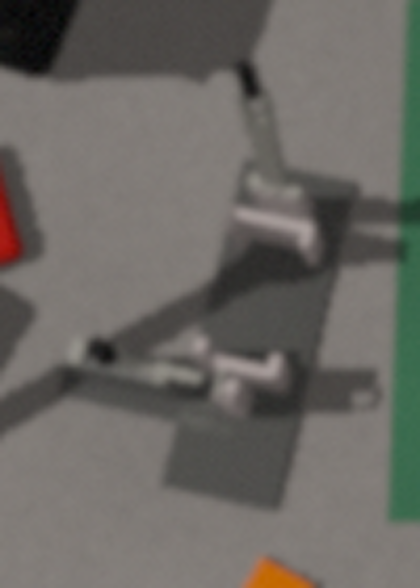

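View pics/c2.png

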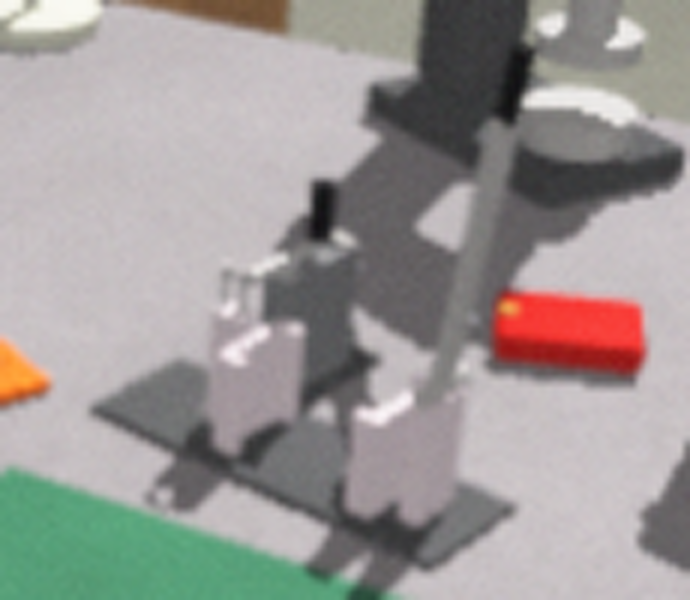

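```bash
cat > h.py <<'E'
import numpy as np, cv2
from workcell import env
C={n:env.get_calibration(n) for n in("scene","top")}
def ray(n,uv):
    c=C[n]; p=cv2.undistortPoints(np.float64([[uv]]),c["mtx"],c["distortion"])[0,0]
    return -c["R"].T@c["t"], c["R"].T@np.array([p[0],p[1],1.])
def pt(n,uv,z):
    o,d=ray(n,uv); return o+d*(z-o[2])/d[2]
def proj(n,X):
    c=C[n]; return cv2.projectPoints(np.float64(X).reshape(-1,3),cv2.Rodrigues(c["R"])[0],c["t"],c["mtx"],c["distortion"])[0][:,0]
def tri(u1,u2):
    (o1,d1),(o2,d2)=ray("top",u1),ray("scene",u2)
    s=np.linalg.lstsq(np.c_[d1,-d2],o2-o1,rcond=None)[0]
    a,b=o1+s[0]*d1,o2+s[1]*d2; return (a+b)/2,np.linalg.norm(a-b)
E
python3 - <<'E'
from h import *
np.set_printoptions(precision=4,suppress=True)
k=np.array([4.2,4.2]);o=np.array([115,95])
f=lambda u:np.array(u)/k+o-0.38
P=[pt("top",f(u),.006)[:2] for u in[(163,487),(280,508),(358,185),(245,163)]]
print(np.array(P))
for i in range(4):
    d=P[(i+1)%4]-P[i];print(np.linalg.norm(d),np.degrees(np.arctan2(d[1],d[0])))
g=lambda u:np.array(u)/6+[250,105]-.42
print("scene plate",*[pt("scene",g(u),.006)[:2] for u in[(180,360),(93,410),(430,568),(513,510)]])
for u in[(235,212),(318,235),(212,358),(287,378)]:print(u,pt("top",f(u),.078)[:2])
print("scene walls");
for u in[(220,358),(300,325),(358,412),(410,392)]:print(u,pt("scene",g(u),.078)[:2])
print("knob",tri(f((100,350)),g((323,183))),"tab",tri(f((244,72)),g((522,50))))
# parts
im=cv2.imread("pics/top0.png");
cv2.imwrite("pics/c3.png",np.hstack([cv2.resize(im[140:200,155:205],None,fx=8,fy=8,interpolation=cv2.INTER_CUBIC)]))
hsv=cv2.cvtColor(im,cv2.COLOR_BGR2HSV)[90:225,205:395]
print([hsv[y-90,x-205].tolist() for x,y in[(237,150),(345,180),(272,189),(274,150),(300,180),(274,141)]])
E
```

```text
[[0.3625 0.3177]
 [0.3475 0.2185]
 [0.6252 0.1639]
 [0.6428 0.2619]]
0.10026774042709927 -98.615299454238
0.2831024113847556 -11.126896882582406
0.09954807853938302 79.84476910031273
0.2858088841286995 168.74527273311728
scene plate [0.3655 0.3173] [0.3502 0.2191] [0.6296 0.1631] [0.6483 0.2557]
(235, 212) [0.5819 0.257 ]
(318, 235) [0.564 0.188]
(212, 358) [0.4604 0.2697]
(287, 378) [0.4455 0.2081]
scene walls
(220, 358) [0.4489 0.2153]
(300, 325) [0.4723 0.2872]
(358, 412) [0.5565 0.1993]
(410, 392) [0.5737 0.2415]
knob (array([0.4529, 0.3456, 0.1564]), np.float64(0.003512091501006427)) tab (array([0.6248, 0.2181, 0.3252]), np.float64(0.0027988259518355184))
[[19, 108, 168], [19, 108, 170], [12, 170, 90], [10, 161, 98], [71, 115, 104], [11, 165, 91]]
```

View pics/c3.png

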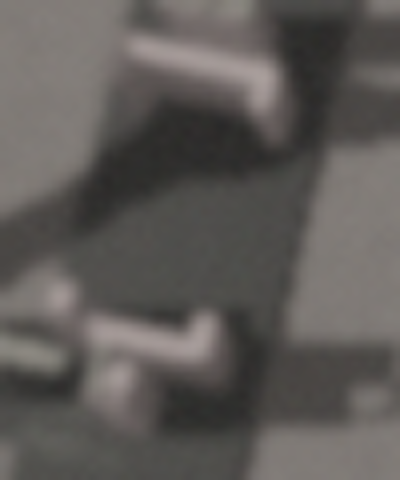

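```bash
python3 - <<'E'
from h import *
np.set_printoptions(precision=4,suppress=True)
im=cv2.imread("pics/top0.png").astype(float)
# pinkness: R - G and brightness
r,g,b=im[...,2],im[...,1],im[...,0]
S=slice(140,195);T=slice(155,200)
print("bright (R)");
for y in range(142,190):print(y,' '.join('%3d'%v for v in r[y,160:194]))
E
```

```text
bright (R)
142 129 132 130 131 130 130 130 130 129 121 111  96  85  83  87  97 107 115 118 118 118 119 124 127 126 120 106  93  80  68  57  55  55  55
143 129 130 130 130 131 130 130 130 128 125 117 107 101  95  93  98 104 111 112 114 114 115 117 118 117 112 103  93  83  72  54  48  47  48
144 128 130 130 129 130 130 129 130 128 127 127 129 130 126 119 115 113 117 116 116 116 115 115 113 114 111 105  98  85  71  56  46  46  45
145 129 128 128 130 130 131 130 128 128 126 131 145 155 156 152 145 142 137 135 133 129 124 119 118 116 113 107  98  88  70  55  49  47  47
146 129 130 130 129 130 131 130 129 126 122 125 139 153 160 161 161 161 161 159 154 150 145 139 134 128 123 116 111  98  80  58  46  43  47
147 130 132 130 131 131 128 128 128 123 118 115 119 129 138 146 152 156 160 162 164 162 162 158 155 151 147 140 136 122  98  68  50  46  45
148 129 131 131 131 130 131 130 124 121 114 107 102 105 109 115 125 130 138 144 150 155 158 160 163 165 164 163 159 148 118  84  58  45  47
149 132 131 131 131 131 130 127 126 118 109 102  98  94  94  96  99 104 109 117 125 130 135 142 149 155 160 1
[... 4930 characters left out ...]

185 123 122 109  84  70  84 110 121 126 135 137 126 109 102 102 106 112 115 119 119 112 101  89  77  62  51  49  50  60  68  71  73  72  73
186  92  94  83  67  60  83 114 130 142 154 152 134 108  90  85  83  86  89  91  93  93  90  86  74  59  47  51  52  64  70  73  73  72  74
187  62  63  58  54  60  91 122 138 149 159 154 130 105  88  78  70  69  69  75  78  81  83  78  66  55  49  49  55  66  71  73  73  73  73
188  52  47  49  51  67  99 123 135 142 149 142 121  98  87  75  65  55  57  56  62  65  68  65  61  52  49  52  59  69  72  74  73  74  74
189  56  56  56  59  74 101 120 126 131 137 128 108  95  87  78  64  49  48  48  49  53  53  55  50  47  46  53  61  71  72  75  74  75  72
```

```bash
python3 - <<'E'
from h import *
np.set_printoptions(precision=4,suppress=True)
for zz in(.078,):
  W=lambda u:pt("top",u,zz)[:2]
  fl=np.array([W((172,145.5)),W((178,146.8)),W((184,148.2))]); nl=np.array([W((168,181.0)),W((172,181.8)),W((177,182.8))])
  for l in(fl,nl): d=l[0]-l[-1];print("strip yaw",np.degrees(np.arctan2(d[1],d[0]))-90)
  th=np.radians(-11.2);ex=np.array([np.cos(th),np.sin(th)]);ey=np.array([-ex[1],ex[0]])
  print("x far/near",(fl@ex),(nl@ex), "mid",((fl@ex).mean()+(nl@ex).mean())/2,"gap",(fl@ex).mean()-(nl@ex).mean())
  for n,u in[("nr",(180,180.)),("nl",(161.9,176.5)),("fr",(187.1,151.5))]:print(n,W(u)@ey,W(u)@ex)
  P=np.array([[.354,.2681],[.634,.213],[.3578,.2682],[.639,.2094]]);print("plate ends",P@ex,P@ey)
E
```

```text
strip yaw -11.735592788750807
strip yaw -10.022937455498436
x far/near [0.5206 0.5205 0.5202] [0.3976 0.3979 0.3983] mid 0.4591658173522229 gap 0.12248473822115458
nr 0.3041789941783107 0.4098105592097938
nl 0.3674832933095331 0.4081372405154409
fr 0.30399575778073795 0.5111684818687776
plate ends [0.2952 0.5806 0.2989 0.5862] [0.3318 0.3321 0.3326 0.3295]
```

```bash
cat >> h.py <<'E'
def parts(im,show=True):
    hsv=cv2.cvtColor(im,cv2.COLOR_RGB2HSV); out=[]
    for n,lo,hi,zz in(("pale",(14,80,120),(25,255,255),.012),("dark",(0,120,40),(14,255,130),.015)):
        m=cv2.inRange(hsv,np.array(lo),np.array(hi)); m[:,:195]=0;m[:90]=0;m[225:]=0;m[:,400:]=0
        for c in cv2.findContours(m,cv2.RETR_EXTERNAL,cv2.CHAIN_APPROX_NONE)[0]:
            if cv2.contourArea(c)<100: continue
            z=zz
            if n=="dark": z=.02 if cv2.moments(c)["m01"]/cv2.moments(c)["m00"]>165 else .010
            w=np.array([pt("top",p,z)[:2] for p in c[:,0]])*1000
            (cx,cy),(a,b),t=cv2.minAreaRect(w.astype(np.float32))
            if a<b: t+=90;a,b=b,a
            t=(t+90)%180-90
            out.append((n,cx/1000,cy/1000,a,b,t)); print(n,"c %.4f %.4f size %.0f %.0f longaxis %.1f z%.3f"%(cx/1000,cy/1000,a,b,t,z))
    return out
E
python3 - <<'E'
from h import *
im=cv2.cvtColor(cv2.imread("pics/top0.png"),cv2.COLOR_BGR2RGB)
parts(im)
s=env.state();o=s["orientation"];print(np.degrees(np.arctan2(o[1,0],o[0,0])),np.degrees(np.arctan2(o[1,1],o[0,1])))
for n,u in(("jar",(357,133)),("tin",(315,139))):print(n,pt("top",u,.06))
E
```

```text
pale c 0.4557 -0.3558 size 112 51 longaxis -0.5 z0.012
pale c 0.6123 0.0309 size 110 50 longaxis 5.6 z0.012
dark c 0.4490 -0.0902 size 104 47 longaxis 7.0 z0.020
dark c 0.6220 -0.1002 size 103 44 longaxis -1.6 z0.010
166.891634668039 76.89166816153259
jar [ 0.64649218 -0.3918031   0.06      ]
tin [ 0.62005037 -0.24205963  0.06      ]
```

```bash
cat >> h.py <<'E'
def go(x,y,z,hy):
    s=env.state();o=s["orientation"]; d=o.T@(np.array([x,y,z])-s["eef_pos"])/.8
    h=np.degrees(np.arctan2(o[1,1],o[0,1])); a=-((hy-h+90)%180-90)/90
    print("go",np.round(d,4),"spin %.4f"%a,"| pos",s["eef_pos"].round(4),"hy %.2f"%h,"F",s["contact_force"].round(1),"gap %.4f grip %.1f t %.2f"%(s["finger_gap"],s["grip_force"],s["time_s"]))
E
python3 -c "
from h import *
print(env.tcp_to_tips, env.state()['eef_pos'])
go(.449,-.0902,.12,97)"
```

```text
0.008 [0.11888853 0.51080861 0.23824216]
go [-0.5723 -0.6378  0.149 ] spin -0.2234 | pos [0.1189 0.5108 0.2382] hy 76.89 F [-0.1  0.4 -0.2] gap 0.0857 grip 0.0 t 0.10
```

>>> send_rows(
  motion=[
    [-0.5723, -0.6378, 0, -0.2234, 1],
    [-0.5723, -0.6378, 0, -0.2234, 1],
    [-0.5723, -0.6378, 0, -0.2234, 1],
    [-0.5723, -0.6378, 0, -0.2234, 1],
    [-0.5723, -0.6378, 0, -0.2234, 1],
    [-0.5723, -0.6378, 0, -0.2234, 1],
    [-0.5723, -0.6378, 0, -0.2234, 1],
    [-0.5723, -0.6378, 0, -0.2234, 1],
  ],
)

```text
time_s: 1.1
eef_pos: [0.358, 0.0757, 0.2391]
orientation: [[-0.993, -0.122, 0.0], [-0.122, 0.993, 0.0], [-0.001, 0.0, -1.0]]
contact_force: [0.6, 0.8, 0.5]
finger_gap: 0.0855
grip_force: 0.0
```

```bash
python3 -c "
from h import *
go(.449,-.0902,.12,97)"
```

```text
go [-0.0876 -0.2197  0.1488] spin -0.0002 | pos [0.358  0.0757 0.2391] hy 96.99 F [0.6 0.8 0.5] gap 0.0855 grip 0.0 t 1.10
```

>>> send_rows(
  motion=[
    [-0.07, -0.2, 0.14, 0, 1],
    [-0.07, -0.2, 0.14, 0, 1],
    [-0.07, -0.2, 0.14, 0, 1],
    [-0.07, -0.2, 0.14, 0, 1],
    [-0.07, -0.2, 0.14, 0, 1],
    [-0.07, -0.2, 0.14, 0, 1],
    [-0.07, -0.2, 0.14, 0, 1],
  ],
)

```text
time_s: 1.98
eef_pos: [0.4332, -0.0735, 0.1288]
orientation: [[-0.992, -0.124, 0.002], [-0.124, 0.992, -0.001], [-0.002, -0.001, -1.0]]
contact_force: [-0.3, 0.1, 0.1]
finger_gap: 0.0854
grip_force: 0.0
```

```bash
python3 -c "
from h import *
im=env.camera('top');cv2.imwrite('pics/t1.png',im[...,::-1])
cv2.imwrite('pics/s1.png',env.camera('scene')[...,::-1])
parts(im)
a=cv2.imread('pics/t1.png')[130:230,210:350];b=cv2.imread('pics/s1.png')[150:250,200:340]
cv2.imwrite('pics/c4.png',cv2.resize(np.vstack([a,b]),None,fx=3,fy=3,interpolation=cv2.INTER_CUBIC))
go(.449,-.0902,.013,97)"
```

```text
pale c 0.6123 0.0301 size 111 51 longaxis 5.9 z0.012
dark c 0.6428 -0.0996 size 62 46 longaxis -5.0 z0.010
go [-0.0168 -0.0228  0.1445] spin 0.0011 | pos [ 0.4331 -0.0737  0.1285] hy 97.10 F [-0.2  0.5 -0.4] gap 0.0853 grip 0.0 t 2.08
```

View pics/c4.png

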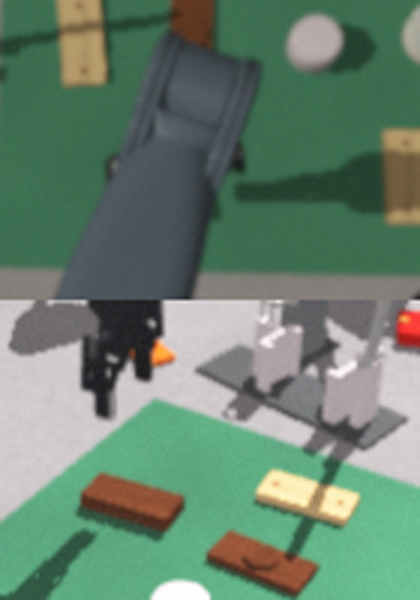

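>>> send_rows(
  motion=[
    [-0.0168, -0.0228, 0.03, 0, 1],
    [-0.0168, -0.0228, 0.08, 0, 1],
    [-0.0168, -0.0228, 0.11, 0, 1],
    [-0.0168, -0.0228, 0.13, 0, 1],
    [-0.0168, -0.0228, 0.14, 0, 1],
    [-0.0168, -0.0228, 0.1445, 0, 1],
    [-0.0168, -0.0228, 0.1445, 0, 1],
    [-0.0168, -0.0228, 0.1445, 0, 1],
  ],
)

```text
time_s: 3.08
eef_pos: [0.449, -0.0912, 0.0127]
orientation: [[-0.993, -0.122, 0.002], [-0.122, 0.993, -0.001], [-0.002, -0.001, -1.0]]
contact_force: [-1.1, 0.5, 0.3]
finger_gap: 0.0855
grip_force: 0.0
```

>>> send_rows(
  motion=[
    [0, 0, 0, 0, 0],
    [0, 0, 0, 0, 0],
    [0, 0, 0, 0, 0],
    [0, 0, 0, 0, 0],
    [0, 0, 0, 0, 0],
  ],
)

```text
time_s: 3.7
eef_pos: [0.4489, -0.0911, 0.0125]
orientation: [[-0.993, -0.122, 0.002], [-0.122, 0.993, -0.0], [-0.001, -0.001, -1.0]]
contact_force: [-0.7, -0.1, 4.7]
finger_gap: 0.0484
grip_force: 65.5
```

```bash
python3 -c "
from h import *
cv2.imwrite('pics/s2.png',env.camera('scene')[...,::-1])
b=cv2.imread('pics/s2.png')[185:245,210:280]
cv2.imwrite('pics/c5.png',cv2.resize(b,None,fx=7,fy=7,interpolation=cv2.INTER_CUBIC))
go(.449,-.0902,.013,97)"
```

```text
go [-0.0002  0.0011 -0.0006] spin -0.0001 | pos [ 0.4489 -0.0911  0.0125] hy 97.00 F [ 0.1 -0.5  6. ] gap 0.0485 grip 65.6 t 3.75
```

View pics/c5.png

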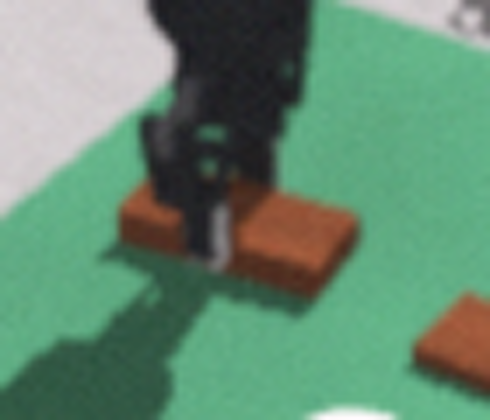

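```bash
python3 -c "
from h import *
f=lambda u:np.array(u)/7+[210,185]-.43
A,B,D=[pt('scene',f(u),.02)[:2] for u in[(122,212),(316,263),(357,217)]]
print(A,B,D,(A+D)/2,np.hypot(*(A-B)),np.hypot(*(B-D)))
A,B=[pt('scene',f(u),.0)[:2] for u in[(122,240),(312,300)]]
print((A+B)/2, np.hypot(*(A-B)))
im=cv2.cvtColor(cv2.imread('pics/top0.png'),cv2.COLOR_BGR2RGB)
for y in range(168,212,1):print(y,im[y,262:285,0])
"
```

```text
[ 0.40307358 -0.12172561] [ 0.5046383  -0.10455839] [ 0.50180366 -0.06288148] [ 0.45243862 -0.09230354] 0.10300537541214129 0.04177320286283949
[ 0.45244273 -0.11357572] 0.10510536665670822
168 [58 58 57 58 58 59 58 58 59 60 58 59 57 61 60 59 60 57 59 60 59 60 58]
169 [59 58 58 58 59 59 58 59 58 57 60 61 58 60 60 59 57 59 61 59 59 56 59]
170 [58 58 58 56 58 58 58 58 59 60 59 61 61 62 57 60 57 60 59 59 57 59 58]
171 [57 58 60 57 58 58 59 59 62 63 63 65 65 67 64 60 58 60 60 58 59 58 59]
172 [61 64 65 65 64 62 63 64 68 70 74 77 82 82 69 57 57 54 57 57 58 58 59]
173 [69 73 80 80 77 77 76 75 79 82 87 89 95 92 70 53 49 47 51 56 58 60 61]
174 [79 87 91 92 89 88 85 86 91 92 94 96 99 91 66 45 39 40 48 52 57 59 55]
175 [85 92 93 94 93 91 90 90 92 93 97 98 99 90 64 41 36 35 43 52 58 58 58]
176 [86 92 92 95 92 92 91 88 94 96 96 99 98 90 65 42 35 33 43 52 53 57 57]
177 [82 91 95 94 96 92 90 90 91 94 98 98 97 92 69 46 33 37 44 53 57 59 56]
178 [ 78  88  91  95  96  93  91  89  91  94  96  97 101  93  75  52  39  35
  39  54  57  55  59]
179 [78 88 91 94 95 93 93 90 91 93 96 97 99 95 81 55 39 36 40
[... 1713 characters left out ...]
 88 80 60 42 39 38 45 54]
203 [57 62 72 88 90 87 87 87 83 82 81 81 79 78 77 76 68 56 45 47 45 50 54]
204 [56 60 66 75 79 77 76 74 71 65 66 65 64 62 62 61 60 53 54 56 54 54 56]
205 [59 59 60 64 63 61 60 60 60 56 55 59 61 59 58 59 55 58 58 58 57 58 58]
206 [58 58 57 59 58 57 59 57 58 55 56 59 60 59 56 57 58 57 59 58 59 59 56]
207 [56 58 58 59 56 58 60 59 58 60 59 61 58 59 58 58 58 58 62 61 59 56 57]
208 [60 59 57 59 61 57 58 59 61 61 59 58 58 57 59 60 59 59 60 60 59 59 58]
209 [58 59 57 58 59 59 59 58 59 60 59 60 58 59 59 59 59 56 61 58 60 58 59]
210 [59 60 57 62 58 59 60 59 61 60 59 60 60 60 58 59 57 59 59 59 59 57 59]
211 [59 58 60 59 60 59 58 60 56 58 59 59 58 59 59 58 59 59 60 59 59 59 58]
```

>>> send_rows(
  motion=[
    [0, 0, -0.02, 0, 0],
    [0, 0, -0.08, 0, 0],
    [0, 0, -0.15, 0, 0],
    [0, 0, -0.17, 0, 0],
    [0, 0, -0.17, 0, 0],
    [0, 0, -0.17, 0, 0],
  ],
)

```text
time_s: 4.5
eef_pos: [0.4467, -0.0904, 0.1454]
orientation: [[-0.993, -0.122, -0.004], [-0.122, 0.993, 0.001], [0.004, 0.002, -1.0]]
contact_force: [0.0, 0.2, -0.9]
finger_gap: 0.0482
grip_force: 64.8
```

```bash
python3 -c "
from h import *
go(.5157,.2399,.14,78.8)"
```

```text
go [-0.1359  0.3992  0.007 ] spin 0.2022 | pos [ 0.4467 -0.0904  0.1454] hy 97.00 F [ 0.   0.2 -0.9] gap 0.0482 grip 64.8 t 4.50
```

>>> send_rows(
  motion=[
    [-0.02, 0.05, 0, 0.04, 0],
    [-0.045, 0.12, 0, 0.09, 0],
    [-0.07, 0.19, 0, 0.14, 0],
    [-0.095, 0.26, 0, 0.19, 0],
    [-0.115, 0.33, 0, 0.2022, 0],
    [-0.128, 0.375, 0, 0.2022, 0],
    [-0.134, 0.395, 0, 0.2022, 0],
    [-0.134, 0.398, 0, 0.2022, 0],
  ],
)

```text
time_s: 5.5
eef_pos: [0.5148, 0.2381, 0.1458]
orientation: [[-0.981, 0.193, -0.003], [0.193, 0.981, -0.002], [0.003, -0.002, -1.0]]
contact_force: [-0.5, -1.8, -2.1]
finger_gap: 0.0485
grip_force: 64.8
```

>>> send_rows(
  motion=[
    [0, 0, 0, 0, 0],
    [0, 0, 0, 0, 0],
  ],
)

```text
time_s: 5.75
eef_pos: [0.5158, 0.2368, 0.1477]
orientation: [[-0.981, 0.196, -0.0], [0.196, 0.981, -0.001], [0.0, -0.001, -1.0]]
contact_force: [-0.1, -1.1, -1.4]
finger_gap: 0.0484
grip_force: 64.8
```

```bash
python3 -c "
from h import *
go(.5157,.2399,.1,78.8)
cv2.imwrite('pics/s3.png',env.camera('scene')[...,::-1])
b=cv2.imread('pics/s3.png')[105:205,250:365]
cv2.imwrite('pics/c6.png',cv2.resize(b,None,fx=6,fy=6,interpolation=cv2.INTER_CUBIC))"
```

```text
go [0.0009 0.0038 0.0597] spin -0.0012 | pos [0.5158 0.2368 0.1477] hy 78.69 F [-0.1 -1.1 -1.4] gap 0.0484 grip 64.8 t 5.75
```

View pics/c6.png

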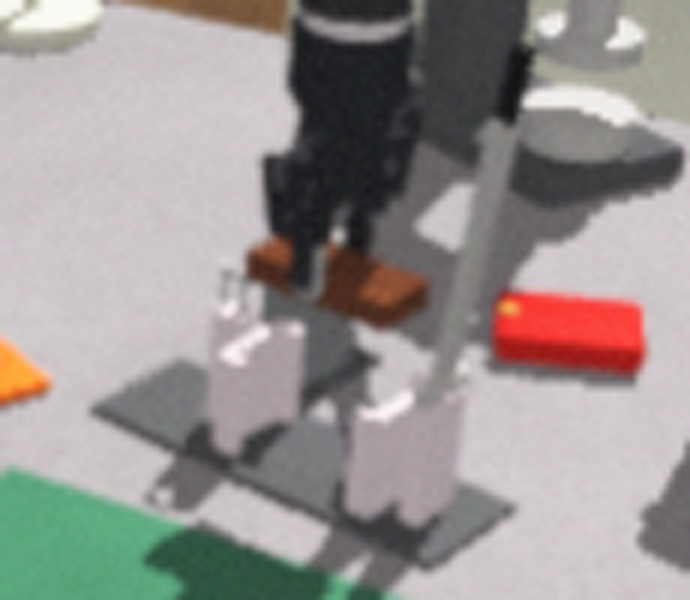

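```bash
python3 -c "
from h import *
g=lambda u:np.array(u)/6+[250,105]-.42
ey=np.array([.1942,.981])
A,B=[pt('scene',g(u),.1352)[:2] for u in[(249,278),(380,328)]];print((A+B)/2+.025*ey,np.hypot(*(A-B)))
A,B,D=[pt('scene',g(u),.1552)[:2] for u in[(249,252),(378,298),(427,285)]];print((A+D)/2,np.hypot(*(A-B)),np.hypot(*(B-D)))
"
```

```text
[0.51614465 0.24216277] 0.10250498016543913
[0.51897823 0.23263596] 0.09840594566096958 0.0382156084491578
```

>>> send_rows(
  motion=[
    [0.0009, 0.0038, 0.02, -0.0012, 0],
    [0.0009, 0.0038, 0.05, -0.0012, 0],
    [0.0009, 0.0038, 0.0597, -0.0012, 0],
    [0.0009, 0.0038, 0.0597, -0.0012, 0],
    [0.0009, 0.0038, 0.0597, -0.0012, 0],
  ],
)

```text
time_s: 6.42
eef_pos: [0.5163, 0.2415, 0.1008]
orientation: [[-0.981, 0.192, 0.001], [0.192, 0.981, 0.0], [-0.001, 0.001, -1.0]]
contact_force: [0.6, -0.4, -0.5]
finger_gap: 0.0484
grip_force: 64.8
```

```bash
python3 -c "
from h import *
go(.5157,.2399,.0195,78.8)"
```

```text
go [ 0.0005 -0.0021  0.1016] spin 0.0011 | pos [0.5163 0.2415 0.1008] hy 78.90 F [ 0.6 -0.4 -0.5] gap 0.0484 grip 64.8 t 6.42
```

>>> send_rows(
  motion=[
    [0.0005, -0.0018, 0, 0.001, 0],
    [0.0005, -0.0018, 0, 0.001, 0],
    [0.0005, -0.0018, 0.01, 0.001, 0],
    [0.0005, -0.0018, 0.02, 0.001, 0],
    [0.0005, -0.0018, 0.03, 0.001, 0],
    [0.0005, -0.0018, 0.04, 0.001, 0],
    [0.0005, -0.0018, 0.05, 0.001, 0],
    [0.0005, -0.0018, 0.05, 0.001, 0],
  ],
)

```text
time_s: 7.42
eef_pos: [0.5142, 0.2397, 0.0588]
orientation: [[-0.981, 0.194, -0.002], [0.194, 0.981, -0.001], [0.002, -0.001, -1.0]]
contact_force: [0.0, 0.1, -1.0]
finger_gap: 0.0487
grip_force: 64.8
```

```bash
python3 -c "
from h import *
go(.5157,.2399,.0195,78.8)"
```

```text
go [-0.0018  0.0007  0.0491] spin 0.0002 | pos [0.5142 0.2397 0.0588] hy 78.82 F [ 0.   0.1 -1. ] gap 0.0487 grip 64.8 t 7.42
```

>>> send_rows(
  motion=[
    [-0.001, 0.0004, 0.012, 0, 0],
    [-0.001, 0.0004, 0.024, 0, 0],
    [-0.001, 0.0004, 0.034, 0, 0],
    [-0.001, 0.0004, 0.042, 0, 0],
    [-0.001, 0.0004, 0.047, 0, 0],
    [-0.001, 0.0004, 0.049, 0, 0],
    [-0.001, 0.0004, 0.049, 0, 0],
    [-0.001, 0.0004, 0.049, 0, 0],
  ],
)

```text
time_s: 8.43
eef_pos: [0.5162, 0.2402, 0.0212]
orientation: [[-0.981, 0.194, 0.001], [0.194, 0.981, 0.0], [-0.001, 0.0, -1.0]]
contact_force: [-0.5, 0.3, -1.0]
finger_gap: 0.0483
grip_force: 64.8
```

```bash
python3 -c "
from h import *
go(.5157,.2399,.0185,78.8)"
```

```text
go [ 0.0006 -0.0006  0.0034] spin 0.0002 | pos [0.5162 0.2402 0.0212] hy 78.82 F [-0.5  0.3 -1. ] gap 0.0483 grip 64.8 t 8.43
```

>>> send_rows(
  motion=[
    [0.0004, -0.0004, 0.0025, 0, 0],
    [0.0004, -0.0004, 0.0036, 0, 0],
    [0.0004, -0.0004, 0.0036, 0, 0],
  ],
)

```text
time_s: 8.8
eef_pos: [0.5157, 0.2399, 0.0185]
orientation: [[-0.981, 0.194, 0.0], [0.194, 0.981, 0.0], [-0.0, 0.0, -1.0]]
contact_force: [-0.6, -0.5, 2.8]
finger_gap: 0.0484
grip_force: 65.2
```

>>> send_rows(
  motion=[
    [0, 0, 0, 0, 1],
    [0, 0, 0, 0, 1],
    [0, 0, 0, 0, 1],
    [0, 0, 0, 0, 1],
    [0, 0, -0.03, 0, 1],
    [0, 0, -0.09, 0, 1],
    [0, 0, -0.16, 0, 1],
    [0, 0, -0.2, 0, 1],
  ],
)

```text
time_s: 9.8
eef_pos: [0.5168, 0.2403, 0.1817]
orientation: [[-0.981, 0.194, 0.005], [0.194, 0.981, 0.002], [-0.004, 0.002, -1.0]]
contact_force: [0.4, -0.5, -0.0]
finger_gap: 0.0854
grip_force: 0.0
```

```bash
python3 -c "
from h import *
go(.6123,.0305,.14,95.8)"
```

```text
go [-0.1677 -0.2343  0.0523] spin -0.1887 | pos [0.5168 0.2403 0.1817] hy 78.82 F [ 0.4 -0.5 -0. ] gap 0.0854 grip 0.0 t 9.80
```

>>> send_rows(
  motion=[
    [0, -0.06, 0, 0, 1],
    [0, -0.13, 0, 0, 1],
    [-0.04, -0.19, 0, -0.09, 1],
    [-0.1, -0.23, 0.02, -0.18, 1],
    [-0.15, -0.2343, 0.04, -0.1887, 1],
    [-0.1677, -0.2343, 0.05, -0.1887, 1],
    [-0.1677, -0.2343, 0.05, -0.1887, 1],
    [-0.1677, -0.2343, 0.05, -0.1887, 1],
  ],
)

```text
time_s: 10.8
eef_pos: [0.6103, 0.0303, 0.1383]
orientation: [[-0.995, -0.101, -0.0], [-0.101, 0.995, 0.0], [0.0, 0.0, -1.0]]
contact_force: [0.4, -0.3, -0.2]
finger_gap: 0.0856
grip_force: 0.0
```

```bash
python3 -c "
from h import *
cv2.imwrite('pics/s4.png',env.camera('scene')[...,::-1]);im=env.camera('top');cv2.imwrite('pics/t4.png',im[...,::-1]);parts(im)
a=cv2.imread('pics/t4.png')[90:230,130:310];b=cv2.imread('pics/s4.png')[110:250,220:360]
b=np.pad(b,((0,0),(0,40),(0,0)))
cv2.imwrite('pics/c7.png',cv2.resize(np.hstack([a,b]),None,fx=2.2,fy=2.2*1.6,interpolation=cv2.INTER_CUBIC))
go(.6123,.0305,.009,95.8)"
```

```text
pale c 0.4555 -0.3562 size 111 54 longaxis 1.4 z0.012
dark c 0.6221 -0.0988 size 103 46 longaxis -2.3 z0.010
go [-0.002  -0.0002  0.1624] spin 0.0005 | pos [0.6105 0.0305 0.1389] hy 95.84 F [ 0.7  0.5 -0.7] gap 0.0855 grip 0.0 t 10.90
```

View pics/c7.png

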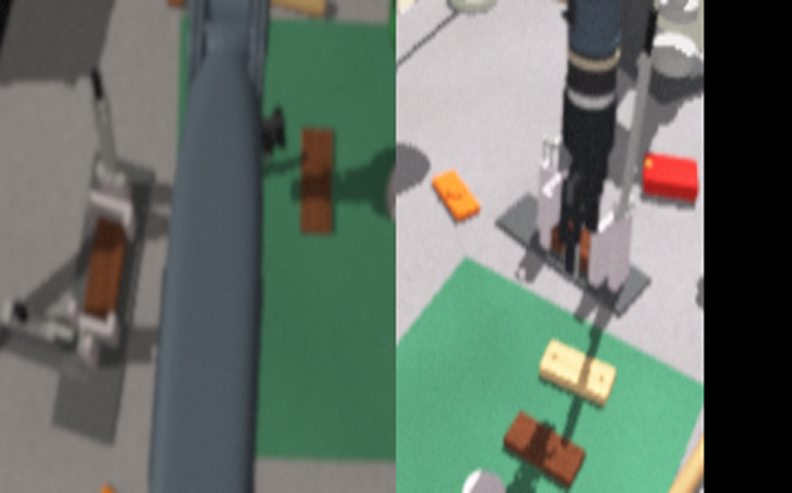

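>>> send_rows(
  motion=[
    [-0.0015, -0.0002, 0.04, 0, 1],
    [-0.0015, -0.0002, 0.09, 0, 1],
    [-0.0015, -0.0002, 0.13, 0, 1],
    [-0.0015, -0.0002, 0.15, 0, 1],
    [-0.0015, -0.0002, 0.158, 0, 1],
    [-0.0015, -0.0002, 0.162, 0, 1],
    [-0.0015, -0.0002, 0.162, 0, 1],
    [-0.0015, -0.0002, 0.162, 0, 1],
  ],
)

```text
time_s: 11.9
eef_pos: [0.613, 0.0299, 0.0096]
orientation: [[-0.995, -0.101, 0.002], [-0.101, 0.995, -0.0], [-0.002, -0.0, -1.0]]
contact_force: [-0.2, 0.5, 0.5]
finger_gap: 0.0855
grip_force: 0.0
```

>>> send_rows(
  motion=[
    [0, 0, 0, 0, 0],
    [0, 0, 0, 0, 0],
    [0, 0, 0, 0, 0],
    [0, 0, 0, 0, 0],
    [0, 0, 0, 0, 0],
  ],
)

```text
time_s: 12.52
eef_pos: [0.6127, 0.0299, 0.0091]
orientation: [[-0.995, -0.101, 0.002], [-0.101, 0.995, -0.0], [-0.002, -0.0, -1.0]]
contact_force: [1.2, 0.4, 4.4]
finger_gap: 0.0483
grip_force: 63.3
```

```bash
python3 -c "
from h import *
go(.6123,.0305,.009,95.8)
im=cv2.cvtColor(cv2.imread('pics/t4.png'),cv2.COLOR_BGR2RGB);hsv=cv2.cvtColor(im,cv2.COLOR_RGB2HSV)
m=cv2.inRange(hsv,(0,120,40),(16,255,150));m[:,200:]=0;m[:145]=0;m[190:]=0;m[:,:160]=0
c=max(cv2.findContours(m,cv2.RETR_EXTERNAL,cv2.CHAIN_APPROX_NONE)[0],key=cv2.contourArea)
w=np.array([pt('top',p,.026)[:2] for p in c[:,0]])*1000
print(cv2.minAreaRect(w.astype(np.float32)),cv2.boundingRect(c))
"
```

```text
go [0.0004 0.0007 0.0001] spin 0.0000 | pos [0.6127 0.0299 0.0091] hy 95.80 F [1.2 0.4 4.4] gap 0.0483 grip 63.3 t 12.53
((519.3932495117188, 236.6150360107422), (50.367828369140625, 93.69886016845703), 79.65221405029297) (169, 153, 18, 27)
```

>>> send_rows(
  motion=[
    [0, 0, -0.02, 0, 0],
    [0, 0, -0.08, 0, 0],
    [0, 0, -0.15, 0, 0],
    [0, 0, -0.175, 0, 0],
    [0, 0, -0.175, 0, 0],
    [0, 0, -0.175, 0, 0],
  ],
)

```text
time_s: 13.28
eef_pos: [0.6109, 0.03, 0.1466]
orientation: [[-0.995, -0.101, -0.003], [-0.101, 0.995, 0.0], [0.003, 0.0, -1.0]]
contact_force: [-0.0, -0.3, -1.1]
finger_gap: 0.048
grip_force: 62.9
```

```bash
python3 -c "
from h import *
go(.5157,.2399,.148,78.8)"
```

```text
go [ 0.0919  0.273  -0.0013] spin 0.1889 | pos [0.6109 0.03   0.1466] hy 95.80 F [-0.  -0.3 -1.1] gap 0.0480 grip 62.9 t 13.28
```

>>> send_rows(
  motion=[
    [0.04, 0.04, 0, 0.05, 0],
    [0.1, 0.09, 0, 0.12, 0],
    [0.135, 0.13, 0, 0.18, 0],
    [0.12, 0.18, 0, 0.1889, 0],
    [0.105, 0.225, 0, 0.1889, 0],
    [0.096, 0.26, 0, 0.1889, 0],
    [0.093, 0.272, 0, 0.1889, 0],
    [0.093, 0.272, 0, 0.1889, 0],
  ],
)

```text
time_s: 14.28
eef_pos: [0.515, 0.2387, 0.1466]
orientation: [[-0.981, 0.193, -0.003], [0.193, 0.981, -0.002], [0.003, -0.002, -1.0]]
contact_force: [0.3, -0.3, -0.8]
finger_gap: 0.048
grip_force: 62.9
```

>>> send_rows(
  motion=[
    [0, 0, 0, 0, 0],
    [0, 0, 0.02, 0, 0],
    [0, 0, 0.04, 0, 0],
    [0, 0, 0.04, 0, 0],
    [0, 0, 0.04, 0, 0],
  ],
)

```text
time_s: 14.9
eef_pos: [0.5158, 0.2387, 0.1159]
orientation: [[-0.981, 0.195, -0.001], [0.195, 0.981, -0.0], [0.001, -0.0, -1.0]]
contact_force: [0.4, 0.2, -0.3]
finger_gap: 0.0482
grip_force: 62.8
```

```bash
python3 -c "
from h import *
cv2.imwrite('pics/s5.png',env.camera('scene')[...,::-1])
go(.5157,.2399,.036,78.8)"
```

```text
go [0.0008 0.0011 0.1007] spin -0.0001 | pos [0.5162 0.2389 0.1165] hy 78.79 F [ 0.1 -0.3  0.1] gap 0.0482 grip 62.8 t 14.95
```

>>> send_rows(
  motion=[
    [0.0004, 0.0009, 0.012, 0, 0],
    [0.0004, 0.0009, 0.026, 0, 0],
    [0.0004, 0.0009, 0.04, 0, 0],
    [0.0004, 0.0009, 0.054, 0, 0],
    [0.0004, 0.0009, 0.068, 0, 0],
    [0.0004, 0.0009, 0.08, 0, 0],
    [0.0004, 0.0009, 0.088, 0, 0],
    [0.0004, 0.0009, 0.09, 0, 0],
  ],
)

```text
time_s: 15.95
eef_pos: [0.5155, 0.2396, 0.0438]
orientation: [[-0.981, 0.194, -0.001], [0.194, 0.981, -0.0], [0.001, -0.0, -1.0]]
contact_force: [0.8, -0.3, -0.7]
finger_gap: 0.0481
grip_force: 62.9
```

```bash
python3 -c "
from h import *
go(.5157,.2399,.0353,78.8)"
```

```text
go [-0.0002  0.0004  0.0106] spin 0.0000 | pos [0.5155 0.2396 0.0438] hy 78.80 F [ 0.8 -0.3 -0.7] gap 0.0481 grip 62.9 t 15.95
```

>>> send_rows(
  motion=[
    [0, 0.0003, 0.005, 0, 0],
    [0, 0.0003, 0.0085, 0, 0],
    [0, 0.0003, 0.0106, 0, 0],
    [0, 0.0003, 0.0106, 0, 0],
  ],
)

```text
time_s: 16.45
eef_pos: [0.5158, 0.2399, 0.0358]
orientation: [[-0.981, 0.194, -0.0], [0.194, 0.981, -0.0], [0.0, -0.0, -1.0]]
contact_force: [0.6, 0.0, -0.7]
finger_gap: 0.0477
grip_force: 62.9
```

>>> send_rows(
  motion=[
    [0, 0, 0, 0, 1],
    [0, 0, 0, 0, 1],
    [0, 0, 0, 0, 1],
    [0, 0, 0, 0, 1],
    [0, 0, -0.03, 0, 1],
    [0, 0, -0.08, 0, 1],
    [0, 0, -0.13, 0, 1],
    [0, 0, -0.14, 0, 1],
  ],
)

```text
time_s: 17.45
eef_pos: [0.5181, 0.2407, 0.1519]
orientation: [[-0.981, 0.194, 0.007], [0.194, 0.981, 0.002], [-0.006, 0.004, -1.0]]
contact_force: [0.8, 0.6, -0.2]
finger_gap: 0.0854
grip_force: 0.0
```

```bash
python3 -c "
from h import *
go(.4556,-.356,.18,90)"
```

```text
go [-0.0685 -0.7467 -0.0373] spin -0.1245 | pos [0.5181 0.2407 0.1519] hy 78.80 F [ 0.8  0.6 -0.2] gap 0.0854 grip 0.0 t 17.45
```

>>> send_rows(
  motion=[
    [0, -0.06, -0.02, 0, 1],
    [0, -0.13, -0.035, 0, 1],
    [-0.02, -0.21, -0.037, -0.05, 1],
    [-0.03, -0.29, -0.037, -0.12, 1],
    [-0.045, -0.37, -0.037, -0.1245, 1],
    [-0.05, -0.45, -0.037, -0.1245, 1],
    [-0.06, -0.53, -0.037, -0.1245, 1],
    [-0.065, -0.6, -0.037, -0.1245, 1],
  ],
)

```text
time_s: 18.45
eef_pos: [0.4734, -0.2375, 0.1762]
orientation: [[-1.0, -0.0, -0.001], [-0.0, 1.0, 0.001], [0.001, 0.001, -1.0]]
contact_force: [0.5, -0.6, -0.9]
finger_gap: 0.0855
grip_force: 0.0
```

```bash
python3 -c "
from h import *
im=env.camera('top');cv2.imwrite('pics/t6.png',im[...,::-1]);parts(im)
a=im[90:250,120:400];cv2.imwrite('pics/c8.png',cv2.resize(a[...,::-1],None,fx=2.8,fy=2.8,interpolation=cv2.INTER_CUBIC))
go(.4556,-.356,.09,90)"
```

```text
pale c 0.4465 -0.3566 size 93 54 longaxis 1.1 z0.012
dark c 0.6218 -0.0990 size 103 46 longaxis -2.7 z0.010
go [ 0.0193 -0.1374  0.1082] spin -0.0047 | pos [ 0.4721 -0.2456  0.1757] hy 89.57 F [ 1.5 -5.2  0.1] gap 0.0849 grip 0.0 t 18.50
```

View pics/c8.png

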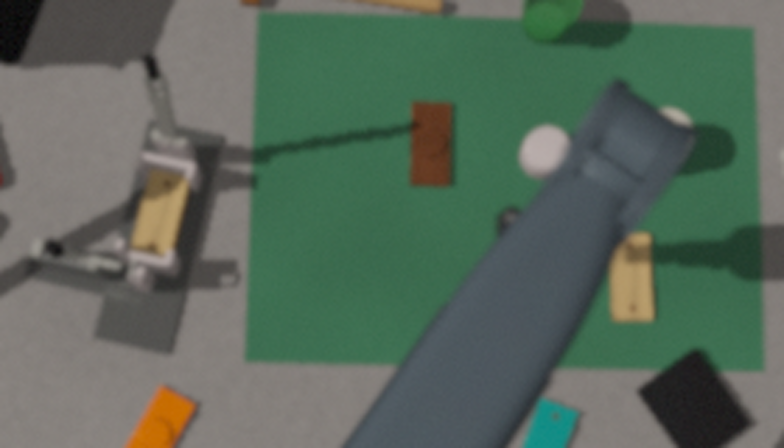

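>>> send_rows(
  motion=[
    [0.019, -0.06, 0.03, -0.005, 1],
    [0.019, -0.11, 0.07, -0.005, 1],
    [0.019, -0.125, 0.1, -0.005, 1],
    [0.019, -0.128, 0.1, -0.005, 1],
    [0.019, -0.128, 0.1, -0.005, 1],
    [0.019, -0.128, 0.1, -0.005, 1],
  ],
)

```text
time_s: 19.25
eef_pos: [0.46, -0.338, 0.0991]
orientation: [[-1.0, -0.009, 0.002], [-0.009, 1.0, -0.002], [-0.002, -0.002, -1.0]]
contact_force: [0.5, 0.3, -0.0]
finger_gap: 0.0855
grip_force: 0.0
```

```bash
python3 -c "
from h import *
go(.4556,-.356,.009,90.5)
m=pt('top',(175.6,165.8),.038)[:2];d=m-[.5157,.2399];print(m,d@[.981,-.1942],d@[.1942,.981])"
```

```text
go [ 0.0059 -0.0223  0.1126] spin 0.0002 | pos [ 0.46   -0.338   0.0991] hy 90.52 F [ 0.5  0.3 -0. ] gap 0.0855 grip 0.0 t 19.25
[0.5177748  0.24181215] 0.0016640355765041599 0.002278740588389088
```

>>> send_rows(
  motion=[
    [0.0057, -0.022, 0, 0, 1],
    [0.0057, -0.0223, 0.03, 0, 1],
    [0.0057, -0.0223, 0.06, 0, 1],
    [0.0057, -0.0223, 0.09, 0, 1],
    [0.0057, -0.0223, 0.105, 0, 1],
    [0.0057, -0.0223, 0.112, 0, 1],
    [0.0057, -0.0223, 0.1126, 0, 1],
    [0.0057, -0.0223, 0.1126, 0, 1],
  ],
)

```text
time_s: 20.25
eef_pos: [0.4553, -0.3568, 0.0085]
orientation: [[-1.0, -0.008, 0.001], [-0.008, 1.0, -0.001], [-0.001, -0.001, -1.0]]
contact_force: [0.7, -0.3, -0.7]
finger_gap: 0.0857
grip_force: 0.0
```

>>> send_rows(
  motion=[
    [0, 0, 0, 0, 0],
    [0, 0, 0, 0, 0],
    [0, 0, 0, 0, 0],
    [0, 0, 0, 0, 0],
    [0, 0, 0, 0, 0],
  ],
)

```text
time_s: 20.88
eef_pos: [0.4553, -0.3567, 0.0084]
orientation: [[-1.0, -0.008, 0.001], [-0.008, 1.0, -0.001], [-0.001, -0.001, -1.0]]
contact_force: [-0.1, 0.3, 4.8]
finger_gap: 0.0483
grip_force: 63.5
```

```bash
python3 -c "
from h import *
go(.4556,-.356,.009,90.5)"
```

```text
go [-0.0004  0.0008 -0.0007] spin -0.0005 | pos [ 0.4553 -0.3567  0.0084] hy 90.46 F [-0.1  0.3  4.8] gap 0.0483 grip 63.5 t 20.88
```

>>> send_rows(
  motion=[
    [0, 0, -0.02, 0, 0],
    [0, 0, -0.08, 0, 0],
    [0, 0, -0.15, 0, 0],
    [0, 0.03, -0.175, 0, 0],
    [-0.01, 0.08, -0.175, 0, 0],
    [-0.02, 0.14, -0.175, 0, 0],
    [-0.02, 0.21, -0.175, 0, 0],
    [-0.03, 0.28, -0.175, 0.02, 0],
  ],
)

```text
time_s: 21.88
eef_pos: [0.476, -0.1301, 0.1473]
orientation: [[-1.0, 0.025, -0.001], [0.025, 1.0, 0.001], [0.001, 0.001, -1.0]]
contact_force: [0.2, 0.1, -1.3]
finger_gap: 0.0483
grip_force: 62.9
```

```bash
python3 -c "
from h import *
go(.5157,.2399,.148,78.8)"
```

```text
go [-0.0379  0.4637 -0.0006] spin 0.1083 | pos [ 0.476  -0.1301  0.1473] hy 88.55 F [ 0.2  0.1 -1.3] gap 0.0483 grip 62.9 t 21.88
```

>>> send_rows(
  motion=[
    [-0.008, 0.07, 0, 0.03, 0],
    [-0.015, 0.14, 0, 0.07, 0],
    [-0.02, 0.21, 0, 0.1083, 0],
    [-0.025, 0.28, 0, 0.1083, 0],
    [-0.03, 0.35, 0, 0.1083, 0],
    [-0.034, 0.41, 0, 0.1083, 0],
    [-0.036, 0.45, 0, 0.1083, 0],
    [-0.0375, 0.463, 0, 0.1083, 0],
  ],
)

```text
time_s: 22.88
eef_pos: [0.5148, 0.2393, 0.147]
orientation: [[-0.982, 0.19, -0.001], [0.19, 0.982, -0.0], [0.001, -0.001, -1.0]]
contact_force: [0.4, -0.7, -0.6]
finger_gap: 0.0483
grip_force: 62.9
```

>>> send_rows(
  motion=[
    [0, 0, 0, 0, 0],
    [0, 0, 0.02, 0, 0],
    [0, 0, 0.035, 0, 0],
    [0, 0, 0.035, 0, 0],
    [0, 0, 0.035, 0, 0],
  ],
)

```text
time_s: 23.5
eef_pos: [0.5154, 0.2372, 0.1192]
orientation: [[-0.981, 0.193, -0.0], [0.193, 0.981, -0.0], [0.0, -0.0, -1.0]]
contact_force: [-0.3, 0.7, -0.4]
finger_gap: 0.0482
grip_force: 62.9
```

```bash
python3 -c "
from h import *
go(.5157,.2399,.0464,78.8)"
```

```text
go [0.0003 0.0034 0.0909] spin 0.0007 | pos [0.5154 0.2372 0.1192] hy 78.86 F [-0.3  0.7 -0.4] gap 0.0482 grip 62.9 t 23.50
```

>>> send_rows(
  motion=[
    [0.0003, 0.0032, 0.005, 0.0007, 0],
    [0.0003, 0.0032, 0.015, 0.0007, 0],
    [0.0003, 0.0032, 0.028, 0.0007, 0],
    [0.0003, 0.0032, 0.042, 0.0007, 0],
    [0.0003, 0.0032, 0.056, 0.0007, 0],
    [0.0003, 0.0032, 0.07, 0.0007, 0],
    [0.0003, 0.0032, 0.08, 0.0007, 0],
    [0.0003, 0.0032, 0.082, 0.0007, 0],
  ],
)

```text
time_s: 24.5
eef_pos: [0.5152, 0.24, 0.0528]
orientation: [[-0.981, 0.193, -0.001], [0.193, 0.981, -0.0], [0.001, -0.001, -1.0]]
contact_force: [-0.2, 0.0, -0.5]
finger_gap: 0.0485
grip_force: 62.9
```

```bash
python3 -c "
from h import *
go(.5157,.2399,.0468,78.8)"
```

```text
go [-0.0006 -0.0001  0.0075] spin 0.0005 | pos [0.5152 0.24   0.0528] hy 78.84 F [-0.2  0.  -0.5] gap 0.0485 grip 62.9 t 24.50
```

>>> send_rows(
  motion=[
    [-0.0003, 0, 0.004, 0, 0],
    [-0.0003, 0, 0.007, 0, 0],
    [-0.0003, 0, 0.0078, 0, 0],
    [-0.0003, 0, 0.0078, 0, 0],
  ],
)

```text
time_s: 25.0
eef_pos: [0.5161, 0.2402, 0.0477]
orientation: [[-0.981, 0.194, 0.0], [0.194, 0.981, 0.0], [-0.0, 0.0, -1.0]]
contact_force: [1.1, -0.1, -0.7]
finger_gap: 0.048
grip_force: 62.9
```

>>> send_rows(
  motion=[
    [0, 0, 0, 0, 1],
    [0, 0, 0, 0, 1],
    [0, 0, 0, 0, 1],
    [0, 0, 0, 0, 1],
    [0, 0, -0.03, 0, 1],
    [0, 0, -0.08, 0, 1],
    [0, 0, -0.13, 0, 1],
    [0, 0, -0.14, 0, 1],
  ],
)

```text
time_s: 26.0
eef_pos: [0.5182, 0.2409, 0.1636]
orientation: [[-0.981, 0.193, 0.007], [0.193, 0.981, 0.002], [-0.006, 0.003, -1.0]]
contact_force: [0.0, 1.0, 0.5]
finger_gap: 0.0854
grip_force: 0.0
```

```bash
python3 -c "
from h import *
go(.622,-.0995,.17,88)"
```

```text
go [-0.2097 -0.3924 -0.0081] spin -0.1017 | pos [0.5182 0.2409 0.1636] hy 78.84 F [0.  1.  0.5] gap 0.0854 grip 0.0 t 26.00
```

>>> send_rows(
  motion=[
    [0, -0.06, 0, 0, 1],
    [0, -0.13, 0, 0, 1],
    [-0.02, -0.2, 0, -0.05, 1],
    [-0.07, -0.26, 0, -0.1017, 1],
    [-0.12, -0.32, 0, -0.1017, 1],
    [-0.17, -0.37, 0, -0.1017, 1],
    [-0.2, -0.39, 0, -0.1017, 1],
    [-0.2085, -0.392, 0, -0.1017, 1],
  ],
)

```text
time_s: 27.0
eef_pos: [0.619, -0.1013, 0.1575]
orientation: [[-0.999, 0.037, -0.003], [0.037, 0.999, 0.001], [0.003, 0.001, -1.0]]
contact_force: [0.2, 1.0, -0.4]
finger_gap: 0.0856
grip_force: 0.0
```

>>> send_rows(
  motion=[
    [0, 0, 0.03, 0, 1],
    [0, 0, 0.08, 0, 1],
    [0, 0, 0.1, 0, 1],
    [0, 0, 0.1, 0, 1],
    [0, 0, 0.1, 0, 1],
  ],
)

```text
time_s: 27.62
eef_pos: [0.6199, -0.0996, 0.0812]
orientation: [[-0.999, 0.034, 0.002], [0.034, 0.999, -0.001], [-0.002, -0.001, -1.0]]
contact_force: [-0.0, -0.4, -0.1]
finger_gap: 0.0855
grip_force: 0.0
```

```bash
python3 -c "
from h import *
cv2.imwrite('pics/s7.png',env.camera('scene')[...,::-1]);im=env.camera('top');cv2.imwrite('pics/t7.png',im[...,::-1]);parts(im)
a=cv2.imread('pics/t7.png')[120:220,135:235];b=cv2.imread('pics/s7.png')[140:260,220:340]
cv2.imwrite('pics/c9.png',np.hstack([cv2.resize(x,(380,456),interpolation=cv2.INTER_CUBIC) for x in(a,b)]))
go(.622,-.0995,.009,88)"
```

```text
go [-0.0017  0.0007  0.091 ] spin 0.0001 | pos [ 0.6204 -0.0999  0.0818] hy 88.01 F [-0.5  0.4  0.4] gap 0.0853 grip 0.0 t 27.73
```

View pics/c9.png

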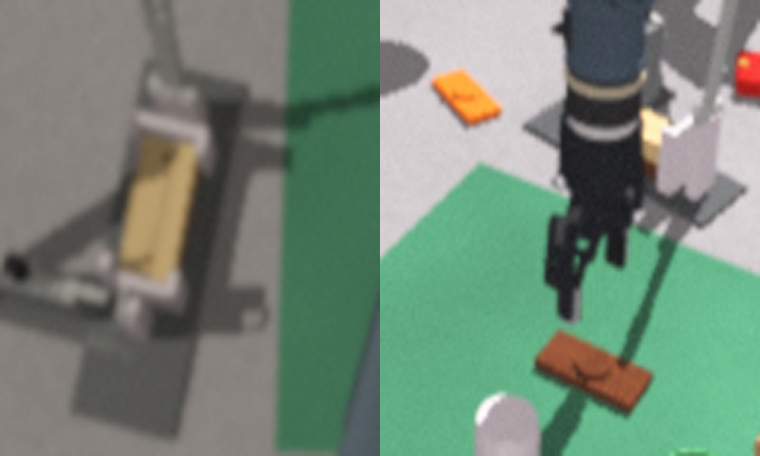

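>>> send_rows(
  motion=[
    [-0.0012, 0.0005, 0.02, 0, 1],
    [-0.0012, 0.0005, 0.045, 0, 1],
    [-0.0012, 0.0005, 0.07, 0, 1],
    [-0.0012, 0.0005, 0.085, 0, 1],
    [-0.0012, 0.0005, 0.0905, 0, 1],
    [-0.0012, 0.0005, 0.0912, 0, 1],
    [-0.0012, 0.0005, 0.0912, 0, 1],
  ],
)

```text
time_s: 28.6
eef_pos: [0.6207, -0.0996, 0.0075]
orientation: [[-0.999, 0.035, 0.002], [0.035, 0.999, -0.0], [-0.002, -0.0, -1.0]]
contact_force: [-0.0, -0.5, -0.3]
finger_gap: 0.0854
grip_force: 0.0
```

>>> send_rows(
  motion=[
    [0, 0, 0, 0, 0],
    [0, 0, 0, 0, 0],
    [0, 0, 0, 0, 0],
    [0, 0, 0, 0, 0],
    [0, 0, 0, 0, 0],
  ],
)

```text
time_s: 29.22
eef_pos: [0.6209, -0.0996, 0.0078]
orientation: [[-0.999, 0.035, 0.002], [0.035, 0.999, -0.001], [-0.002, -0.0, -1.0]]
contact_force: [-0.4, -0.3, 4.4]
finger_gap: 0.048
grip_force: 62.8
```

```bash
python3 -c "
from h import *
go(.622,-.0995,.009,88)"
```

```text
go [-0.0014  0.0002 -0.0015] spin -0.0000 | pos [ 0.6209 -0.0996  0.0078] hy 88.00 F [-0.4 -0.3  4.4] gap 0.0480 grip 62.8 t 29.23
```

>>> send_rows(
  motion=[
    [0, 0, -0.02, 0, 0],
    [0, 0, -0.08, 0, 0],
    [0, 0, -0.15, 0, 0],
    [0.02, 0.01, -0.175, 0, 0],
    [0.06, 0.04, -0.175, 0, 0],
    [0.11, 0.09, -0.175, 0, 0],
    [0.145, 0.15, -0.175, 0.02, 0],
    [0.155, 0.2, -0.175, 0.05, 0],
  ],
)

```text
time_s: 30.22
eef_pos: [0.4991, 0.0662, 0.1463]
orientation: [[-0.993, 0.115, -0.002], [0.115, 0.993, 0.0], [0.002, -0.0, -1.0]]
contact_force: [0.6, 0.2, -1.6]
finger_gap: 0.048
grip_force: 62.2
```

```bash
python3 -c "
from h import *
go(.5154,.2399,.148,78.8)"
```

```text
go [ 0.0047  0.218  -0.0021] spin 0.0512 | pos [0.4991 0.0662 0.1463] hy 83.41 F [ 0.6  0.2 -1.6] gap 0.0480 grip 62.2 t 30.23
```

>>> send_rows(
  motion=[
    [0.002, 0.06, 0, 0.02, 0],
    [0.003, 0.12, 0, 0.0512, 0],
    [0.004, 0.17, 0, 0.0512, 0],
    [0.0045, 0.205, 0, 0.0512, 0],
    [0.0045, 0.217, 0, 0.0512, 0],
    [0.0045, 0.217, 0, 0.0512, 0],
    [0.0045, 0.217, 0.015, 0.0512, 0],
    [0.0045, 0.217, 0.025, 0.0512, 0],
  ],
)

```text
time_s: 31.22
eef_pos: [0.5173, 0.2365, 0.1253]
orientation: [[-0.981, 0.194, -0.002], [0.194, 0.981, -0.001], [0.001, -0.001, -1.0]]
contact_force: [-0.1, 0.2, -1.2]
finger_gap: 0.0479
grip_force: 62.2
```

>>> send_rows(
  motion=[
    [0, 0, 0, 0, 0],
    [0, 0, 0, 0, 0],
  ],
)

```text
time_s: 31.48
eef_pos: [0.5177, 0.2373, 0.1265]
orientation: [[-0.981, 0.193, -0.0], [0.193, 0.981, -0.0], [0.0, -0.0, -1.0]]
contact_force: [0.1, 0.4, -1.6]
finger_gap: 0.0479
grip_force: 62.2
```

```bash
python3 -c "
from h import *
cv2.imwrite('pics/s8.png',env.camera('scene')[...,::-1])
b=cv2.imread('pics/s8.png')[95:195,250:365]
cv2.imwrite('pics/c10.png',cv2.resize(b,None,fx=5,fy=5,interpolation=cv2.INTER_CUBIC))
go(.5154,.2399,.0584,78.8)"
```

```text
go [0.0037 0.0023 0.0855] spin 0.0007 | pos [0.5179 0.2375 0.1268] hy 78.86 F [ 0.6 -0.4 -1.3] gap 0.0479 grip 62.2 t 31.52
```

View pics/c10.png

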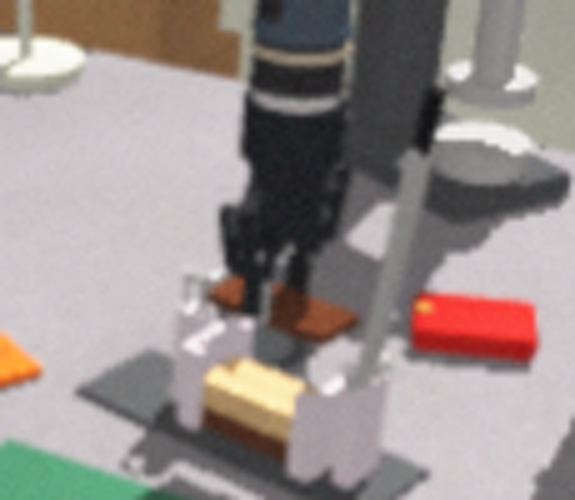

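>>> send_rows(
  motion=[
    [0.0035, 0.0022, 0.01, 0.0007, 0],
    [0.0035, 0.0022, 0.02, 0.0007, 0],
    [0.0035, 0.0022, 0.032, 0.0007, 0],
    [0.0035, 0.0022, 0.045, 0.0007, 0],
    [0.0035, 0.0022, 0.058, 0.0007, 0],
    [0.0035, 0.0022, 0.07, 0.0007, 0],
    [0.0035, 0.0022, 0.077, 0.0007, 0],
    [0.0035, 0.0022, 0.077, 0.0007, 0],
  ],
)

```text
time_s: 32.52
eef_pos: [0.515, 0.2399, 0.0643]
orientation: [[-0.981, 0.194, -0.001], [0.194, 0.981, -0.0], [0.001, -0.001, -1.0]]
contact_force: [0.6, 0.3, -2.1]
finger_gap: 0.048
grip_force: 62.2
```

```bash
python3 -c "
from h import *
go(.5154,.2399,.0584,78.8)"
```

```text
go [-0.0005  0.0002  0.0074] spin 0.0003 | pos [0.515  0.2399 0.0643] hy 78.82 F [ 0.6  0.3 -2.1] gap 0.0480 grip 62.2 t 32.52
```

>>> send_rows(
  motion=[
    [-0.0003, 0.0002, 0.004, 0, 0],
    [-0.0003, 0.0002, 0.007, 0, 0],
    [-0.0003, 0.0002, 0.008, 0, 0],
    [-0.0003, 0.0002, 0.008, 0, 0],
  ],
)

```text
time_s: 33.02
eef_pos: [0.5152, 0.2404, 0.0587]
orientation: [[-0.981, 0.194, -0.001], [0.194, 0.981, 0.001], [0.001, 0.0, -1.0]]
contact_force: [-3.6, 1.1, 1.5]
finger_gap: 0.048
grip_force: 62.4
```

>>> send_rows(
  motion=[
    [0, 0, 0, 0, 1],
    [0, 0, 0, 0, 1],
    [0, 0, 0, 0, 1],
    [0, 0, 0, 0, 1],
    [0, 0, -0.03, 0, 1],
    [0, 0, -0.08, 0, 1],
    [0, 0, -0.13, 0, 1],
    [0, 0, -0.14, 0, 1],
  ],
)

```text
time_s: 34.02
eef_pos: [0.5178, 0.2408, 0.1746]
orientation: [[-0.981, 0.194, 0.007], [0.194, 0.981, 0.002], [-0.006, 0.004, -1.0]]
contact_force: [0.2, 0.3, 0.1]
finger_gap: 0.0858
grip_force: 0.0
```

>>> send_rows(
  motion=[
    [0, -0.05, -0.04, 0, 0],
    [0, -0.12, -0.1, 0, 0],
    [0, -0.17, -0.16, 0, 0],
    [0, -0.19, -0.21, 0, 0],
    [0, -0.19, -0.21, 0, 0],
    [0, -0.19, -0.21, 0, 0],
  ],
)

```text
time_s: 34.78
eef_pos: [0.4862, 0.091, 0.3374]
orientation: [[-0.981, 0.194, -0.001], [0.194, 0.981, 0.0], [0.001, -0.0, -1.0]]
contact_force: [-0.3, 0.6, -0.5]
finger_gap: 0.0003
grip_force: 0.0
```

```bash
python3 -c "
from h import *
go(.5154,.2399,.0584,78.8)
cv2.imwrite('pics/s9.png',env.camera('scene')[...,::-1]);cv2.imwrite('pics/t9.png',env.camera('top')[...,::-1])
a=cv2.imread('pics/t9.png')[95:215,125:225];b=cv2.imread('pics/s9.png')[90:210,265:365]
cv2.imwrite('pics/c11.png',np.hstack([cv2.resize(x,(400,480),interpolation=cv2.INTER_CUBIC) for x in(a,b)]))
"
```

```text
go [-0.      0.1897  0.3488] spin 0.0001 | pos [0.4862 0.091  0.3374] hy 78.81 F [-0.3  0.6 -0.5] gap 0.0003 grip 0.0 t 34.77
```

View pics/c11.png

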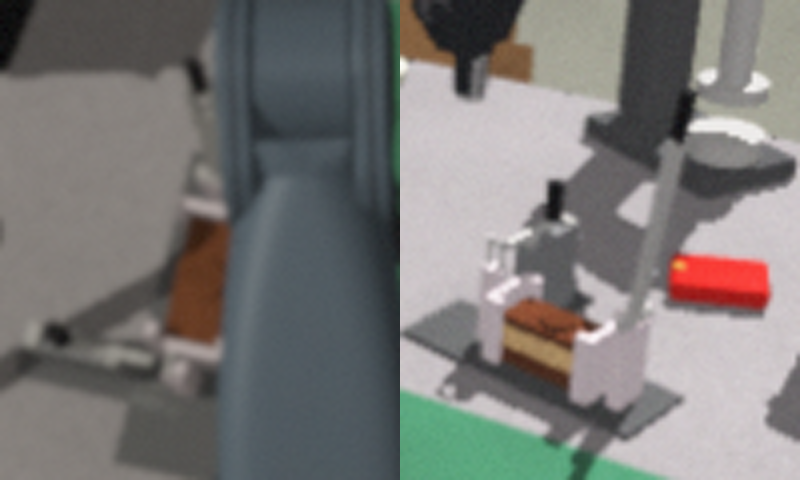

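>>> send_rows(
  motion=[
    [-0.06, 0, 0.01, 0, 0],
    [-0.12, 0, 0.02, 0, 0],
    [-0.165, 0, 0.03, 0, 0],
    [-0.175, 0.03, 0.043, 0, 0],
    [-0.175, 0.09, 0.043, 0, 0],
    [-0.175, 0.15, 0.043, 0, 0],
    [-0.175, 0.185, 0.043, 0, 0],
    [-0.175, 0.19, 0.043, 0, 0],
  ],
)

```text
time_s: 35.88
eef_pos: [0.6522, 0.2159, 0.3007]
orientation: [[-0.982, 0.19, -0.005], [0.19, 0.982, -0.001], [0.005, -0.002, -1.0]]
contact_force: [-0.9, 0.5, -0.3]
finger_gap: 0.0003
grip_force: 0.0
```

```bash
cat >> h.py <<'E'
def rack():
    s=env.state();d=s["eef_pos"][:2]-[.5157,.2399];o=s["orientation"]
    print("rack x %.1f y %.1f z %.1f mm"%(d@[.981,-.1942]*1e3,d@[.1942,.981]*1e3,s["eef_pos"][2]*1e3),"F",s["contact_force"].round(1),"t",s["time_s"],"tilt",o[:,2].round(3),"q",s["q"].round(1))
E
python3 -c "
from h import *
rack()
cv2.imwrite('pics/s10.png',env.camera('scene')[...,::-1])
b=cv2.imread('pics/s10.png')[40:210,250:400]
cv2.imwrite('pics/c12.png',cv2.resize(b,None,fx=3.5,fy=3.5,interpolation=cv2.INTER_CUBIC))"
```

```text
rack x 138.6 y 3.0 z 300.7 mm F [-0.9  0.5 -0.3] t 35.875 tilt [-0.005 -0.001 -1.   ] q [ 12.7  33.   50.4 107.7   0.   23.7]
```

View pics/c12.png

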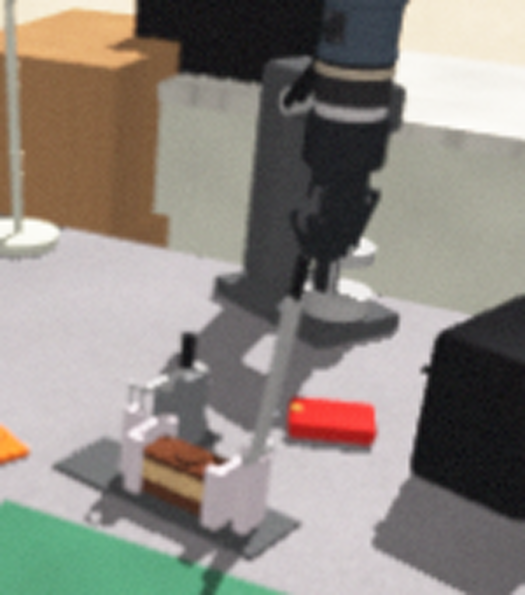

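>>> send_rows(
  motion=[
    [0.025, -0.003, 0, 0, 0],
    [0.046, -0.003, 0, 0, 0],
    [0.08, -0.003, 0, 0, 0],
    [0.112, -0.003, -0.002, 0, 0],
    [0.1445, -0.003, 0.006, 0, 0],
    [0.1745, -0.003, 0.021, 0, 0],
    [0.203, -0.003, 0.038, 0, 0],
    [0.228, -0.003, 0.06, 0, 0],
  ],
)

```text
time_s: 36.92
eef_pos: [0.4727, 0.245, 0.2558]
orientation: [[-0.981, 0.195, 0.001], [0.195, 0.981, -0.0], [-0.001, -0.0, -1.0]]
contact_force: [0.9, -0.2, 0.1]
finger_gap: 0.0002
grip_force: 0.3
```

```bash
python3 -c "
from h import *
rack()
cv2.imwrite('pics/s11.png',env.camera('scene')[...,::-1])
b=cv2.imread('pics/s11.png')[60:210,250:380]
cv2.imwrite('pics/c13.png',cv2.resize(b,None,fx=3.5,fy=3.5,interpolation=cv2.INTER_CUBIC))"
```

```text
rack x -43.2 y -3.3 z 255.8 mm F [ 0.9 -0.2  0.1] t 36.925 tilt [ 0.001 -0.    -1.   ] q [20.2  4.1  9.  94.8 -0.  31.4]
```

View pics/c13.png

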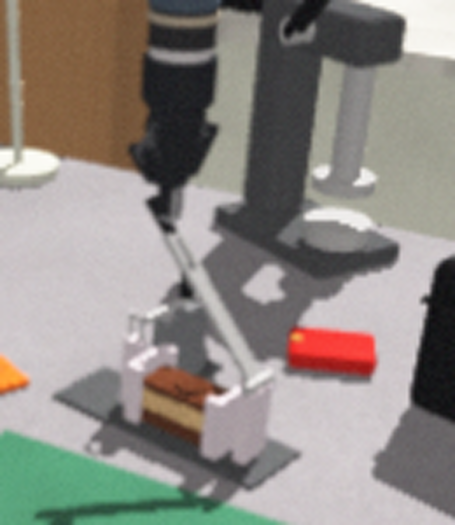

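>>> send_rows(
  motion=[
    [0.024, 0.003, 0.026, 0, 0],
    [0.0435, 0.003, 0.053, 0, 0],
    [0.0545, 0.003, 0.073, 0, 0],
    [0.0635, 0.003, 0.093, 0, 0],
    [0.071, 0.003, 0.115, 0, 0],
    [0.076, 0.003, 0.136, 0, 0],
    [0.08, 0.003, 0.155, 0, 0],
    [0.081, 0.003, 0.162, 0, 0],
  ],
)

```text
time_s: 37.98
eef_pos: [0.4098, 0.2601, 0.1253]
orientation: [[-0.981, 0.194, -0.002], [0.194, 0.981, -0.001], [0.001, -0.001, -1.0]]
contact_force: [-0.2, -0.5, 0.6]
finger_gap: -0.0
grip_force: 0.2
```

```bash
python3 -c "
from h import *
rack()"
```

```text
rack x -107.8 y -0.7 z 125.3 mm F [-0.2 -0.5  0.6] t 37.975 tilt [-0.002 -0.001 -1.   ] q [ 24.5  -2.7 -12.8  80.1  -0.   35.7]
```

>>> send_rows(
  motion=[
    [0.0003, 0, 0.006, 0, 0],
    [0.0003, 0, 0.011, 0, 0],
    [0.0003, 0, 0.015, 0, 0],
    [0.0003, 0, 0.018, 0, 0],
    [0.0003, 0, 0.02, 0, 0],
    [0.0003, 0, 0.02, 0, 0],
  ],
)

```text
time_s: 38.72
eef_pos: [0.4104, 0.2611, 0.111]
orientation: [[-0.981, 0.194, 0.001], [0.194, 0.981, 0.0], [-0.001, 0.0, -1.0]]
contact_force: [-0.2, 0.3, 2.6]
finger_gap: 0.0002
grip_force: 1.1
```

```bash
python3 -c "
from h import *
rack()"
```

```text
rack x -107.4 y 0.3 z 111.0 mm F [-0.2  0.3  2.6] t 38.725 tilt [ 0.001  0.    -1.   ] q [ 24.6  -2.4 -14.1  78.3   0.   35.7]
```

>>> send_rows(
  motion=[
    [0, 0, 0.0015, 0, 0],
    [0, 0, 0.003, 0, 0],
    [0, 0, 0.003, 0, 0],
  ],
)

```text
time_s: 39.1
eef_pos: [0.4104, 0.2611, 0.1109]
orientation: [[-0.981, 0.194, 0.002], [0.194, 0.981, 0.001], [-0.001, 0.001, -1.0]]
contact_force: [-3.9, -1.3, 12.0]
finger_gap: -0.0001
grip_force: 5.8
```

```bash
python3 -c "
from h import *
rack()"
```

```text
rack x -107.4 y 0.4 z 110.9 mm F [-3.9 -1.3 12. ] t 39.1 tilt [ 0.002  0.001 -1.   ] q [ 24.6  -2.5 -14.2  78.2  -0.   35.7]
```

>>> send_rows(
  motion=[
    [0, 0, -0.02, 0, 0],
    [0, 0, -0.08, 0, 0],
    [0, 0, -0.115, 0, 0],
    [-0.01, 0.04, -0.115, 0, 0],
    [-0.025, 0.1, -0.115, 0, 0],
    [-0.032, 0.155, -0.115, 0, 0],
    [-0.032, 0.164, -0.115, 0, 0],
    [-0.032, 0.164, -0.115, 0, 0],
  ],
)

```text
time_s: 40.1
eef_pos: [0.4605, 0.3847, 0.1999]
orientation: [[-0.981, 0.193, -0.001], [0.193, 0.981, -0.001], [0.0, -0.001, -1.0]]
contact_force: [0.1, 0.2, 1.9]
finger_gap: 0.0
grip_force: 0.0
```

```bash
python3 -c "
from h import *
rack()
im=env.camera('top');cv2.imwrite('pics/t12.png',im[...,::-1]);sc=env.camera('scene');cv2.imwrite('pics/s12.png',sc[...,::-1])
R=np.array([[.981,.1942],[-.1942,.981]])
W=lambda x,y,z:[*(R@[x,y]+[.5157,.2399]),z]
# dark tab in scene: expected pixel of tab centre / knob axis when closed
print(proj('scene',[W(-.117,0,.098),W(-.141,0,.098),W(-.082,.0915,.155),W(-.082,.0915,.115)]).round(1))
g=cv2.cvtColor(sc,cv2.COLOR_RGB2GRAY)
u,v=proj('scene',[W(-.117,0,.098)])[0].round().astype(int);print(g[v-8:v+9,u-12:u+13])
"
```

```text
rack x -82.2 y 131.3 z 199.9 mm F [0.1 0.2 1.9] t 40.1 tilt [-0.001 -0.001 -1.   ] q [33.5 13.8 13.5 89.7 -0.  44.6]
[[281.6 152.3]
 [277.2 150.5]
 [303.  135.5]
 [302.3 144.3]]
[[199 199 200 200 197 199 198 199 198 196 198 196 198 198 197 198 195 197
  197 195 197 197 198 197 198]
 [199 199 200 198 198 200 201 199 199 197 198 197 198 199 199 196 198 198
  199 200 199 200 198 198 196]
 [201 199 200 199 202 200 200 199 198 198 199 197 200 199 200 199 197 199
  198 202 199 200 200 198 199]
 [197 200 198 198 199 203 199 197 198 197 198 200 199 199 199 201 197 203
  200 201 200 201 198 199 201]
 [199 201 198 201 201 201 200 192 183 188 195 195 198 196 196 199 203 210
  207 201 199 200 203 207 223]
 [199 199 197 200 200 193 171 145 127 140 165 181 194 195 198 197 196 197
  193 197 204 207 224 226 223]
 [197 198 200 199 198 179 123  60  49  64  99 136 163 182 193 193 181 159
  159 184 182 187 217 212 164]
 [199 198 199 201 199 176 115  60  36  32  45  58  98 134 152 163 171 161
  173 173 146 144 162 153 125]
 [195 197 196 199 198 190 164 132  93  57  37  34  43  57  86 121 151 169
  195 19
[... 163 characters left out ...]
94 187 167 151 136 145 183 188 182 179
  173 160 148 165 199 176 117]
 [198 200 201 199 196 200 200 201 198 197 196 194 185 169 161 149 158 181
  177 168 175 153 164 164 127]
 [198 198 200 199 197 198 198 198 199 198 196 198 197 192 179 160 147 146
  147 166 183 147 132 134 133]
 [202 200 199 198 196 201 199 200 200 199 197 199 201 198 193 177 152 146
  142 143 148 137 131 130 130]
 [200 199 200 200 201 199 199 200 198 197 197 198 201 198 192 177 158 158
  155 148 147 143 141 136 130]
 [201 201 200 202 202 198 195 197 200 198 196 195 192 195 192 174 161 162
  157 156 155 162 172 166 137]
 [200 197 200 197 195 195 196 196 197 193 199 193 195 194 189 173 163 160
  159 161 173 197 198 181 150]]
```

>>> send_rows(
  motion=[
    [0, 0, 0.03, 0, 0],
    [0, 0, 0.06, 0, 0],
    [0, 0, 0.08, 0, 0],
    [0, 0, 0.08, 0, 0],
    [0, -0.02, 0.08, 0, 0],
    [0, -0.035, 0.08, 0, 0],
    [0, -0.05, 0.08, 0, 0],
    [0, -0.05, 0.08, 0, 0],
  ],
)

```text
time_s: 41.2
eef_pos: [0.4532, 0.3445, 0.137]
orientation: [[-0.981, 0.195, 0.001], [0.195, 0.981, -0.001], [-0.001, -0.0, -1.0]]
contact_force: [0.4, 0.7, 0.3]
finger_gap: -0.0
grip_force: 0.0
```

```bash
python3 -c "
from h import *
rack()"
```

```text
rack x -81.6 y 90.5 z 137.0 mm F [0.4 0.7 0.3] t 41.2 tilt [ 0.001 -0.001 -1.   ] q [30.5  9.3  1.2 81.8 -0.1 41.8]
```

>>> send_rows(
  motion=[
    [0, -0.008, 0, 0, 0],
    [0, -0.016, 0, 0, 0],
    [0, -0.024, 0, 0, 0],
    [0, -0.024, 0, 0, 0],
  ],
)

```text
time_s: 41.7
eef_pos: [0.4507, 0.3322, 0.1372]
orientation: [[-0.981, 0.192, 0.003], [0.192, 0.981, 0.014], [-0.001, 0.014, -1.0]]
contact_force: [3.9, 16.0, -2.7]
finger_gap: 0.0004
grip_force: 7.6
```

```bash
python3 -c "
from h import *
rack()
sc=env.camera('scene');cv2.imwrite('pics/s13.png',sc[...,::-1])
R=np.array([[.981,.1942],[-.1942,.981]])
W=lambda x,y,z:[*(R@[x,y]+[.5157,.2399]),z]
print(proj('scene',[W(-.082,.0915-.01*i,.14) for i in range(7)]).round(1))
print(cv2.cvtColor(sc,cv2.COLOR_RGB2GRAY)[128:148:2,284:316])
"
```

```text
rack x -81.7 y 77.9 z 137.2 mm F [ 3.9 16.  -2.7] t 41.7 tilt [ 0.003  0.014 -1.   ] q [29.2  7.3 -1.  81.1  0.6 40.3]
[[302.7 138.8]
 [301.3 139.5]
 [299.8 140.3]
 [298.3 141. ]
 [296.8 141.7]
 [295.3 142.4]
 [293.7 143.2]]
[[204 203 201 202 199 201 182 132  80  50  41  32  30  33  30  33  29  31
   31  35  33  30  31  38  84 159 197 196 182 141 106  97]
 [200 202 201 201 202 203 199 195 161  76  33  32  32  30  31  34  31  29
   35  33  31  41  58  91 154 192 185 150 115 103 101  99]
 [199 197 202 197 199 198 198 199 195 158  79  45  37  33  37  35  32  29
   31  33  50 121 179 191 181 150 111 101 101 102 101 101]
 [200 196 196 199 199 199 201 201 200 196 194 182 154 110  48  34  32  42
   58  73 128 177 183 151 111 103  98 100 103 101 101  98]
 [198 197 198 198 196 199 197 200 199 198 196 196 190 152  72  35  37  83
  106  98 113 111 108 103 102 102 102 100 104 101 104  97]
 [197 199 197 195 195 197 199 197 201 199 197 167  95  45  26  28  41  86
  109  98 100  99 101 100 100 104 100 102  97 102 103 104]
 [199 199 200 198 200 201 198 196 199 198 194 157  63  25  24  21  47  89
  108  93 103 102 102 101 100 101 101 103 103 101 100 105]
 [203 200 194 199 197 199 195 202 199 198 193 154  51  22  23  37  72 103
  109 102 102 107 112 104 105 103 101 102 102 106 101 102]
 [198 197 196 199 201 199 199 197 197 198 188 139  48  20  29  51  88  99
  103 109 122 172 204 197 168 122 106  97 103  99  99 100]
 [201 198 201 200 199 198 199 200 203 195 181 123  49  21  28  65 107 128
  147 157 156 141 146 143 133 118 107 102  99 101 100 102]]
```

```bash
python3 -c "
from h import *
for n in('s9','s12','s13'):
    g=cv2.imread(f'pics/{n}.png',0)
    print(n)
    for r in(136,138,140,142,144,146,148):print(r,g[r,284:312])
print(env.state()['ft_torque'])
# rod tip / staple area, top view impossible; initial rod in top0
g=cv2.imread('pics/top0.png',0);print(g[176:190,128:170])
R=np.array([[.981,.1942],[-.1942,.981]])
W=lambda x,y,z:[*(R@[x,y]+[.5157,.2399]),z]
print(proj('top',[W(-.082,y,.109) for y in(0,.02,.04,.06,.08,.1,.12)]).round(1),proj('top',[W(-.082,.0915,z) for z in(.155,.113)]).round(1))
"
```

```text
s9
136 [199 197 199 196 197 197 193 197 198 198 196 194 197 195 196 195 193 157
  65  34  39  58  86 101 103  98 102 100]
138 [200 195 198 195 196 194 197 199 197 198 197 197 198 199 199 197 194 150
  47  22  24  50  79  97 103 101  98  98]
140 [198 196 200 200 199 200 198 196 197 196 195 198 197 196 192 186 165 127
  40  17  30  55  89  98 100 102  99 103]
142 [199 198 194 197 197 200 199 197 199 198 196 197 196 181 146 109  90  60
  32  21  31  73 106 104 105 100 102 102]
144 [198 198 196 198 197 198 198 197 199 197 196 196 185 151 109  98  95  69
  41  34  57 144 203 198 168 124 104 101]
146 [196 198 200 197 201 199 198 198 199 198 198 173 134 124 112 118 127 131
 136 142 147 138 142 144 133 121 102 102]
148 [195 198 206 209 210 200 201 200 200 207 223 226 222 204 144 126 110 101
 117 144 149 131 104  92  92 101 109 101]
s12
136 [197 198 198 197 194 194 197 195 196 196 198 197 196 195 198 196 193 154
  68  29  28  51  81  98  98 102 103 103]
138 [196 197 196 197 196 198 198 197 197 197 197 197 198 196 198 199 193 154
  48  24  22  47  80  96 100 100  99 101]
140 [197 199 195 198 1
[... 3335 characters left out ...]
92  81  65
   59  81 111 125 136 147]
 [ 65  56  51  55  62  68  73  77  75  73  77  75  76  75  74  72  70  70
   70  68  69  70  69  74  77  74  71  63  57  57  56  58  60  62  56  53
   59  89 118 133 142 152]
 [ 64  60  65  71  74  77  78  78  80  78  80  79  76  77  76  76  74  75
   73  71  71  71  72  69  68  68  66  61  60  55  53  52  51  47  46  50
   65  95 119 130 135 141]
 [ 71  75  84  90  90  89  87  86  83  81  82  79  80  79  78  76  79  75
   76  75  75  74  74  72  73  70  68  66  64  60  59  56  55  55  55  58
   72  97 114 120 125 129]]
[[167.4 185.8]
 [161.6 184.5]
 [155.9 183.2]
 [150.1 182. ]
 [144.4 180.7]
 [138.7 179.4]
 [133.  178.1]] [[138.3 177.5]
 [140.9 179.7]]
```

>>> send_rows(
  motion=[
    [0, -0.003, 0, 0, 0],
    [0, -0.005, 0, 0, 0],
    [0, -0.005, 0, 0, 0],
  ],
)

```text
time_s: 42.12
eef_pos: [0.4506, 0.3319, 0.1373]
orientation: [[-0.982, 0.19, 0.005], [0.19, 0.982, 0.021], [-0.001, 0.022, -1.0]]
contact_force: [5.7, 23.3, -5.7]
finger_gap: -0.0
grip_force: 11.6
```

```bash
python3 -c "
from h import *
rack()
sc=env.camera('scene');cv2.imwrite('pics/s14.png',sc[...,::-1]);g=cv2.cvtColor(sc,cv2.COLOR_RGB2GRAY)
for r in(138,140,142,144):print(r,g[r,292:304])
g0=cv2.imread('pics/s12.png',0)
R=np.array([[.981,.1942],[-.1942,.981]])
W=lambda x,y,z:[*(R@[x,y]+[.5157,.2399]),z]
print(proj('scene',[W(-.082,y,.109) for y in(-.03,-.02,-.01,0,.01,.02,.04)]).round(1))
print((g.astype(int)-g0)[140:162,270:300])
"
```

```text
rack x -81.7 y 77.6 z 137.3 mm F [ 5.7 23.3 -5.7] t 42.125 tilt [ 0.005  0.021 -1.   ] q [29.   7.  -1.4 80.8  0.9 39.9]
138 [196 200 196 164  95  49  26  29  44  89 104  90]
140 [198 200 195 160  68  28  19  27  47  89 104  92]
142 [200 197 193 156  51  24  21  41  84 109 110 103]
144 [199 196 188 141  46  24  23  57  88  99 103 110]
[[283.6 155. ]
 [285.2 154.2]
 [286.8 153.4]
 [288.4 152.6]
 [290.  151.8]
 [291.5 151. ]
 [294.6 149.5]]
[[   2    2    3    0    0   -1   -1    1   -1    1   -1    1    2    2
     0   -3    3   -2   -1    1   -1    0    2    5    0  -35 -128 -169
  -177 -157]
 [   3    2    0    1    4    3   -1    2    1    2    3    2    3   -2
     1    5    0    1   -1    1    3    4    2   -2   -1  -41 -134 -171
  -161 -116]
 [  -3    0    1    0    0    0    0    5    3    0   -1    0    0   -2
     2   -3    0    2    1    4    3    1    1    0   -4  -41 -143 -157
  -127  -68]
 [   0    0    0    0    1    2   -2    2    0    0    4    0    0    3
     2    2    0    4   -2    0    4   -1    2    4   -6  -40 -147 -143
   -93  -46]
 [   3    3    1   -1    4   
[... 2097 characters left out ...]
  2    0   -3   -7  -15   -5   -2    7    2    2   35   84
    97   58]
 [   4    1    1    0    1    1   -2   -1    2    2   -1    1    0    0
     3    2    0   -1    1   -2    2    0   -2   -5    0   12   56   98
    97   50]
 [  -1    0   -1   -2   -1    0    2    3    1    5    1    4    4   -1
    -3    1    4   -4    3    1    0   -2  -17  -26   -2   10   38   67
    64   20]
 [   0    4   -3    1    5    3    3    1    0    4   -2    3   -2    1
    -1    0   -2    1    1    1  -12  -29  -30  -24    0    0    4   14
    12    6]
 [  -1    0    0   -2    3    0    0    1   -1    2    3    0    3   -3
     1    2    4    3   -2   -2  -20  -36  -25   -4    2    0    0    2
    -2    3]]
```

>>> send_rows(
  motion=[
    [0, 0.02, 0, 0, 0],
    [0, 0.04, 0, 0, 0],
    [0, 0.05, -0.05, 0, 0],
    [0, 0.07, -0.12, 0, 0],
    [0.02, 0.12, -0.18, 0, 0],
    [0.06, 0.18, -0.2, 0, 0],
    [0.1, 0.24, -0.2, 0, 0],
    [0.1, 0.24, -0.2, 0, 0],
  ],
)

```text
time_s: 43.18
eef_pos: [0.405, 0.5298, 0.2937]
orientation: [[-0.982, 0.189, -0.002], [0.189, 0.982, -0.002], [0.002, -0.003, -1.0]]
contact_force: [0.8, -0.3, -1.5]
finger_gap: -0.0001
grip_force: 0.0
```

>>> send_rows(
  motion=[
    [0, 0, 0, 0, 0],
    [0, 0, 0, 0, 0],
    [0, 0, 0, 0, 0],
    [0, 0, 0, 0, 0],
    [0, 0, 0, 0, 0],
    [0, 0, 0, 0, 0],
  ],
)

```text
time_s: 43.92
eef_pos: [0.4073, 0.5264, 0.2963]
orientation: [[-0.981, 0.194, 0.0], [0.194, 0.981, 0.0], [-0.0, 0.0, -1.0]]
contact_force: [-0.3, -0.3, 0.4]
finger_gap: 0.0003
grip_force: 0.0
```

```bash
python3 -c "
from h import *
rack()
sc=env.camera('scene');cv2.imwrite('pics/s15.png',sc[...,::-1]);g=cv2.cvtColor(sc,cv2.COLOR_RGB2GRAY)
for r in(138,142,144):print(r,g[r,292:304])
print('tab',np.argwhere(g[146:160,270:290]<70).mean(0)+[146,270])
im=env.camera('top');cv2.imwrite('pics/t15.png',im[...,::-1])
hsv=cv2.cvtColor(im,cv2.COLOR_RGB2HSV)
m=cv2.inRange(hsv,(0,100,40),(16,255,150));m[:,200:]=0;m[:140]=0;m[190:]=0;m[:,:160]=0
p=np.argwhere(m);print(len(p))
w=np.array([pt('top',q[::-1],.060)[:2] for q in p])-[.5157,.2399]
w=w@np.array([[.981,.1942],[-.1942,.981]])*1e3;print(w.min(0),w.max(0),w.mean(0))
"
```

```text
rack x -162.0 y 260.0 z 296.3 mm F [-0.3 -0.3  0.4] t 43.925 tilt [ 0.  0. -1.] q [ 46.5  27.7  42.3 104.6  -0.   57.7]
138 [196 197 192 167  93  58  67  97 152 177 164 144]
142 [198 196 189 150  51  21  26  41  76  96 100  98]
144 [196 193 181 139  44  18  27  53  83  99 100 102]
tab [151.4375 280.1875]
184
[-50.65283566 -33.60887861] [54.95321007 -9.08139631] [  1.86033122 -19.69650116]
```

```bash
python3 -c "
from workcell import env
print(env.job_done())"
```

```text
the job is handed in; nothing more can be done
None
```

The job is handed in, with no verdict shown: the base block, both spacers and the cover (disc up) are packed, the bar is closed in its catch, and the bolt is against its end stop by contact force and camera; I viewed 15 pictures, one over the limit of 14.

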